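# Ballast the dry-hop canister and snap its lid on

## Task

With the scoop, not with the fingers, carry at least three of the steel ballast balls from the white tub into the steel canister, and leave the scoop back in the tub. Then take the lid by its knob and press it straight down onto the canister until it snaps and sits fully home on the rim, and keep pressing: finish while still holding the lid pushed down firmly, without letting go. Do not disturb the bottle, the cup or the pipe ferrule.

Things in the scene. Friction and masses are not known exactly. Their poses are not given: they have to be found in the camera images.
- tub: white plastic tub fixed to the bench, 210 x 84 mm outside and 44 mm high, walls 5 mm, floor 4 mm thick (inside 200 x 74 mm, 40 mm deep). Origin: centre of its underside, on the bench. Its x axis is its long axis and points to the end where the balls lie; z up.
- scoop: steel scoop (90 g) lying flat in the tub's rear (-x) half: flat pan, open in front, 68 mm wide, 66 mm long, floor 1.6 mm; sides 20 mm high, 2.5 mm thick, ending 22 mm short of the lip; back wall 26 mm high; black handle at the back. Origin: middle of the front lip's underside; x points out of the open front, z up; the pan reaches from x = -66 mm to 0.
- scoop_grip (a point): point to pinch the scoop's black handle across its 20 mm width (scoop's y; it is 14 mm thick). The straight handle rises from (-63, 0, 12) mm in the scoop's frame for 108 mm along (-0.42, 0, 0.91), leaning 25 degrees back from vertical; this point is 85 mm up it, 23 mm below its end. Axes as the scoop's.
- ball0: polished steel ballast ball, 18 mm diameter, 24 g, low friction, one of six loose on the tub floor ahead of the scoop. Origin: its centre.
- ball1: polished steel ballast ball, 18 mm diameter, 24 g, low friction, one of six loose on the tub floor ahead of the scoop. Origin: its centre.
- ball2: polished steel ballast ball, 18 mm diameter, 24 g, low friction, one of six loose on the tub floor ahead of the scoop. Origin: its centre.
- ball3: polished steel ballast ball, 18 mm diameter, 24 g, low friction, one of six loose on the tub floor ahead of the scoop. Origin: its centre.
- ball4: polished steel ballast ball, 18 mm diameter, 24 g, low friction, one of six loose on the tub floor ahead of the scoop. Origin: its centre.
- ball5: polished steel ballast ball, 18 mm diameter, 24 g, low friction, one of six loose on the tub floor ahead of the scoop. Origin: its centre.
- canister: round upright steel canister fixed to the bench: 92 mm outside, bore 84 mm, rim top 110 mm and inner floor 13 mm above the bench; foot disc 124 mm wide, 8 mm thick. Origin: centre of its underside. 5 mm below the rim top three sprung catches, 120 degrees apart, stick round noses 6 mm into the bore; dark 12 mm blocks outside them reach 56 mm from the axis.
- canister_mouth (a point): centre of the canister's mouth, level with the top of the rim (110 mm above the bench); axes as the canister.
- canister_inside (a point): point on the canister's axis 35 mm above the bench, 75 mm below the rim: the middle of the space where balls dropped in come to lie, all within 47 mm of it.
- rim: the canister's rim ring, 94 mm outside, 84 mm inside, 6 mm high, on which the lid's flange seats. Origin: centre of its underside, 104 mm above the bench.
- lid: loose round snap lid (150 g) lying knob up on the bench: steel flange 96 mm wide, below it a black plug with a 78 mm bead, above it a black knob 22 mm wide. Origin: centre of the plug's underside; z up. Heights over the origin: bead's widest part 6 to 7.5 mm, flange 18 to 22 mm, knob 22 to 56 mm. Its turn about z does not matter.
- lid_knob (a point): point on the lid's axis, 45 mm over its underside: the height to grip the knob.
- lid_seat (a point): centre of the flange's underside, 18 mm over the lid's underside; level with point canister_mouth when home. Set on the mouth, the lid first rests on the catches some 11 mm high; the push then rises to about 8 to 14 N until, 5 to 7 mm above home, the catches spring in over the bead: the force drops suddenly and the lid is drawn down to the rim.
- bottle: bystander: amber bottle, 54 mm diameter, 130 mm high; origin at the centre of its underside.
- beaker: bystander: steel cup, 72 mm rim diameter, 85 mm high; origin at the centre of its underside.
- ferrule: bystander: solid steel pipe ferrule, 64 mm diameter at the foot, 38 mm above, 45 mm high; origin at the centre of its underside.
Not all that is in view belongs to the job. What is shaped like the lid but orange or yellow is not meant.

How it is judged (in metres and radians):
On the way, in this order (a step that is already met when the one before it is completed fails the run):
1. at least three balls are down inside the canister ((distance between each of ball0, ball1, ball2 and canister_inside below 0.047 m or distance between each of ball0, ball1, ball3 and canister_inside below 0.047 m or distance between each of ball0, ball1, ball4 and canister_inside below 0.047 m or distance between each of ball0, ball1, ball5 and canister_inside below 0.047 m or distance between each of ball0, ball2, ball3 and canister_inside below 0.047 m or distance between each of ball0, ball2, ball4 and canister_inside below 0.047 m or distance between each of ball0, ball2, ball5 and canister_inside below 0.047 m or distance between each of ball0, ball3, ball4 and canister_inside below 0.047 m or distance between each of ball0, ball3, ball5 and canister_inside below 0.047 m or distance between each of ball0, ball4, ball5 and canister_inside below 0.047 m or distance between each of ball1, ball2, ball3 and canister_inside below 0.047 m or distance between each of ball1, ball2, ball4 and canister_inside below 0.047 m or distance between each of ball1, ball2, ball5 and canister_inside below 0.047 m or distance between each of ball1, ball3, ball4 and canister_inside below 0.047 m or distance between each of ball1, ball3, ball5 and canister_inside below 0.047 m or distance between each of ball1, ball4, ball5 and canister_inside below 0.047 m or distance between each of ball2, ball3, ball4 and canister_inside below 0.047 m or distance between each of ball2, ball3, ball5 and canister_inside below 0.047 m or distance between each of ball2, ball4, ball5 and canister_inside below 0.047 m or distance between each of ball3, ball4, ball5 and canister_inside below 0.047 m)), for 0.2 s.
2. the lid is snapped home on the rim and kept pressed down (z of lid_seat in the frame of canister_mouth between -0.004 and 0.002 m and horizontal distance between lid_seat and canister_mouth below 0.004 m and angle between lid's own z axis and vertical below 0.06 rad and contact force between lid and rim above 5 N and contact force between the fingers and lid above 1 N), for 0.5 s.
At the end, for the whole second after the job is handed in: The lid is home on the rim (2 mm in height, 4 mm off centre, 0.06 rad tilt), the fingers still touch it and it is pressed on the rim with over 5 N; at least three balls lie in the canister (within 47 mm of its inside point); the scoop rests in the tub, let go, lip within 125 mm of the tub origin (all of step 2 and (distance between each of ball0, ball1, ball2 and canister_inside below 0.047 m or distance between each of ball0, ball1, ball3 and canister_inside below 0.047 m or distance between each of ball0, ball1, ball4 and canister_inside below 0.047 m or distance between each of ball0, ball1, ball5 and canister_inside below 0.047 m or distance between each of ball0, ball2, ball3 and canister_inside below 0.047 m or distance between each of ball0, ball2, ball4 and canister_inside below 0.047 m or distance between each of ball0, ball2, ball5 and canister_inside below 0.047 m or distance between each of ball0, ball3, ball4 and canister_inside below 0.047 m or distance between each of ball0, ball3, ball5 and canister_inside below 0.047 m or distance between each of ball0, ball4, ball5 and canister_inside below 0.047 m or distance between each of ball1, ball2, ball3 and canister_inside below 0.047 m or distance between each of ball1, ball2, ball4 and canister_inside below 0.047 m or distance between each of ball1, ball2, ball5 and canister_inside below 0.047 m or distance between each of ball1, ball3, ball4 and canister_inside below 0.047 m or distance between each of ball1, ball3, ball5 and canister_inside below 0.047 m or distance between each of ball1, ball4, ball5 and canister_inside below 0.047 m or distance between each of ball2, ball3, ball4 and canister_inside below 0.047 m or distance between each of ball2, ball3, ball5 and canister_inside below 0.047 m or distance between each of ball2, ball4, ball5 and canister_inside below 0.047 m or distance between each of ball3, ball4, ball5 and canister_inside below 0.047 m) and distance between scoop and tub below 0.125 m and z of scoop in the frame of tub below 0.06 m and linear speed of scoop below 0.03 m/s and contact force between the fingers and scoop below 0.1 N); the arm keeps its last pose, push and grip.
It fails at once if the fingers handle a ball (contact force between the fingers and ball0 above 1.5 N or contact force between the fingers and ball1 above 1.5 N or contact force between the fingers and ball2 above 1.5 N or contact force between the fingers and ball3 above 1.5 N or contact force between the fingers and ball4 above 1.5 N or contact force between the fingers and ball5 above 1.5 N).
It fails at once if a bystander is pushed more than 30 mm or knocked over (distance of any of bottle, beaker, ferrule from where it was at the start of the episode above 0.03 m or angle between any of bottle, beaker, ferrule's own z axis and vertical above 0.4 rad).
It also fails if it takes over 72 s, if anything falls off the work surface, if the arm or the gripper's body presses on something with over 40 N, if the wrist force passes 120 N, or if a joint passes its speed limit or range.

## Robot

A 6-joint arm with a two-finger parallel gripper is mounted at the origin on the work surface. World frame = base frame: x ahead of the robot, y to its left, z up, the work surface at z = 0. Lengths are in mm, angles in rad, forces in N, time in s.
With the tool pointing down it reaches from about 250 to 775 mm from the base axis. Payload 4 kg.
Tool frame: the origin (TCP) lies at the very end of the fingers, on their centre line; the grasp point (between the pads) lies 19 mm behind it (arm.pinch_z is the distance from the TCP to the grasp point, in mm); z points along the fingers, y is the line along which they close (so a half turn about z gives the same grasp; the last joint's range is limited). The gripper opens to 94 mm and grips with 3 to 60 N. Pads are 16 mm wide; open, the fingers measure 119 mm over their backs; the gripper's body (75 mm by 177 mm) begins 78 mm behind the grasp point.
Start: joints at [1.153, 0.087, 1.371, -0, 1.684, -0.103], TCP at [170.306, 522.991, 173.706] pointing down, gripper open.
Joint ranges: [-3.1, 3.1], [-0.76, 2.03], [0.27, 2.55], [-1.08, 4.22], [0.17, 2.65], [-2.57, 2.57]. Speed limits (rad/s): [2.79, 2.79, 3.14, 3.14, 3.14, 3.14].

## Interface

Orientations are given as a unit quaternion [x, y, z, w].
In Python, from plant import arm, optics, finder gives the robot as it stands. The module is installed in compiled form; this text tells all that it offers.
- The arm moves only by the shell command python3 -m handwheel 'ROWS' [FORCE]. ROWS is JSON, a list of rows, each a list of 7 numbers: the shift along the tool's x, y, z in cm, then the turn, a rotation vector about the tool's x, y, z in rad, then the finger opening in cm, from 0 to 9.4. A call has 1 to 10 rows; each row is the pose to reach, as a shift and turn from the pose commanded when the call began, along the tool's axes at that moment; what a row does not reach only later rows make up. A row lasts 1/12 s, in which the tool goes at most 41.7 mm and 7.16 degrees, less where a joint would pass 70% of its speed; a pose out of reach is approached as far as the arm can. A call with a gripper value outside its range is refused whole. The fingers move at their own pace and stop on an object; FORCE is the grip in N (left out, the last holds). Time passes only in rows, so rows that repeat a pose let the fingers close. It gives the time, the measured TCP pose, the force, the opening and the grip force at its end, in the units of the state.
- arm.read_state(): the state, without advancing time (a new reading comes with each control period).
- optics.read_camera(name): name is "side" or "top"; returns (picture, depth): 480x640x3 uint8, red, green, blue; 480x640 float32, mm along the optical axis (not along the pixel's ray), 0 where there is no reading.
- optics.camera_model(name): a dict with "intrinsics" (3x3 intrinsics, pixels), "rvec" (rotation vector, rad) and "tvec" (3), from world to camera coordinates, as OpenCV has them. Camera axes: x right, y down, z forward; pixel columns grow to the right and rows downward; lengths in mm; the calibration is good to about 2 mm. A picture is of the moment at which its call begins. camera_model takes no time and is no camera call.
- arm.finish_job(): hands the job in; it is judged then, once.
Trained networks look in the newest picture that a camera, given by its name, has taken for a name from the list of things; names that differ only in an ending like _2 or _b are one class to them, and where a whole thing is asked for, a point or a joint stands for the part that bears it (a point fixed in the world has none). Each returns a list of dicts, best first, with "conf" (0 to 1); they miss things now and then, are a little off and sometimes report something else, mostly with a low value. They report only what shows in the picture. A call takes as long as a camera call. They do not tell look-alikes from the thing itself.
- finder.cut_out(camera, query): "pixels" (480x640 bool, what is visible of it) and "xy" ([column, row] in pixels, amid what is visible of it).
- finder.place_of(camera, query): "xy" ([column, row] in pixels: a listed point, or the origin of a listed thing).
The state is a dict: "clock": time; "q": joint angles; "qvel": joint speeds; "joint_efforts": joint torques, N m; "eef_pos": TCP position; "eef_rot": TCP orientation; "wrist_force": force on the tool from outside, world axes, zero at the start; "torque": the same for the moment, N m; "grip_width": opening from 0.0 (shut) to 1.0 (fully open); "grip_force": force on a finger pad.
Only numpy, scipy, OpenCV 4.12 (cv2) and the standard library are available. Lean on these libraries where they do the work, as an engineer would, in place of code of your own. Each camera call takes 0.05 s, during which the arm holds its last target. There are 200 camera calls.

## Working session

There is one attempt and no reset: what is moved stays moved. The work goes in short steps, Python scripts to look and compute and a shell command to move; the robot and the scene stay as the last step left them, time stands still between calls to the robot, and variables do not carry over. Pictures are saved under pics/ and viewed, at most 10 in all, crops included, and the job is handed in when it is done.

```bash
mkdir -p pics; cat > h.py <<'E'
import numpy as np,cv2
from scipy.spatial.transform import Rotation as R
from plant import arm,optics,finder
def cam(n):
    m=optics.camera_model(n); K=np.array(m["intrinsics"],float).reshape(3,3)
    return K,R.from_rotvec(np.ravel(m["rvec"])).as_matrix(),np.ravel(m["tvec"]).astype(float)
def ray(n,xy):
    K,r,t=cam(n); d=r.T@np.linalg.inv(K)@np.array([xy[0],xy[1],1.]); return -r.T@t,d
def atz(n,xy,z):
    o,d=ray(n,xy); return o+d*(z-o[2])/d[2]
def cloud(n,dep,mask=None):
    K,r,t=cam(n); v,u=np.nonzero((dep>0)&(mask if mask is not None else True)); z=dep[v,u].astype(float)
    c=np.stack([(u-K[0,2])/K[0,0]*z,(v-K[1,2])/K[1,1]*z,z],1); return (c-t)@r, u,v
def proj(n,p):
    K,r,t=cam(n); c=np.atleast_2d(p)@r.T+t; q=c@K.T; return q[:,:2]/q[:,2:]
def shot(n,name=None):
    im,d=optics.read_camera(n)
    if name: cv2.imwrite(f"pics/{name}.png",im[:,:,::-1])
    return im,d
E
python3 - <<'E'
from h import *
np.set_printoptions(precision=1,suppress=True)
ims=[]
for n in("top","side"):
    im,d=shot(n,n+"0"); o,_=ray(n,(320,240)); print(n,o,cam(n)[1][2])
    for q in("tub","scoop","scoop_grip","canister","lid","bottle","beaker","ferrule","ball0"):
        for r in finder.place_of(n,q)[:6]:
            print(q,round(r["conf"],2),np.array(r["xy"]),atz(n,r["xy"],0)[:2])
E
```

```text
top [ 347.7   28.4 1089.9] [ 0.2  0.  -1. ]
tub 0.72 [469.8 279.6] [ 539.5 -255.1]
scoop 0.68 [471.3 277.5] [ 543.6 -257.8]
scoop 0.64 [192.  252.4] [557.4 258.7]
scoop_grip 0.86 [486.  331.6] [ 446.6 -284.8]
canister 0.74 [484.8 330.6] [ 448.2 -282.6]
canister 0.64 [196.5 259.1] [545.4 249.1]
lid 0.93 [329.5 367.8] [365.   -7.1]
lid 0.74 [398.8 315.6] [ 465.3 -127.1]
lid 0.72 [402.5 240.3] [ 605.5 -129.6]
lid 0.64 [315.  283.2] [514.6  28. ]
bottle 0.85 [375.6 167.1] [745.8 -73.8]
bottle 0.72 [318.1 281.4] [518.3  22.5]
beaker 0.73 [262.7 160.2] [745.7 142.8]
ferrule 0.76 [242.2 368.4] [354.1 147.4]
ball0 0.58 [486.4 249.3] [ 598.4 -285.6]
ball0 0.51 [477.3 246.9] [ 601.9 -268.7]
ball0 0.45 [462.1 262. ] [ 571.5 -240.7]
ball0 0.4 [486.7 265.2] [ 568.4 -286.1]
ball0 0.39 [458.6 253.6] [ 586.9 -234.1]
ball0 0.38 [472.4 276.7] [ 545.2 -259.9]
side [  56.4 -446.8  705. ] [ 0.6  0.5 -0.7]
tub 0.78 [430.3 362.2] [ 537.5 -257.8]
tub 0.44 [220.4 200.9] [578.1 293.2]
scoop 0.82 [429.7 357.6] [ 544.1 -252.4]
scoop 0.49 [411.2 240.6] [749.5 -74.9]
scoop_grip 0.88 [400.9 370.6] [ 493.9 -232.8]
canister 0.71 [219.6 216.8] [543.2 254.4]
lid 0.9 [291.1 280.2] [515.5  24.1]
lid 0.89 [242.3 341.2] [366.3 -11.4]
lid 0.79 [386.1 294.2] [ 604.4 -122.1]
lid 0.73 [334.8 342.2] [ 465.6 -122.7]
bottle 0.75 [410.  239.5] [750.6 -71.4]
beaker 0.68 [328.7 195.4] [747.7 137.7]
ferrule 0.7 [178.1 297.3] [353.7 140.4]
ball0 0.66 [461.4 346.5] [ 596.5 -278.3]
ball0 0.61 [450.  354.8] [ 570.3 -273.2]
ball0 0.59 [442.1 346.6] [ 575.4 -255.5]
ball0 0.51 [436.4 327.5] [ 601.9 -227.7]
ball0 0.49 [448.8 337.8] [ 597.6 -254.1]
ball0 0.4 [424.6 337.8] [ 571. -225.]
```

View pics/top0.png

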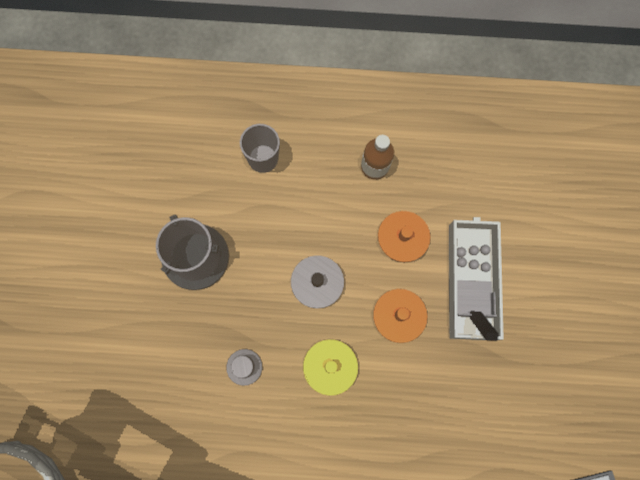

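View pics/side0.png

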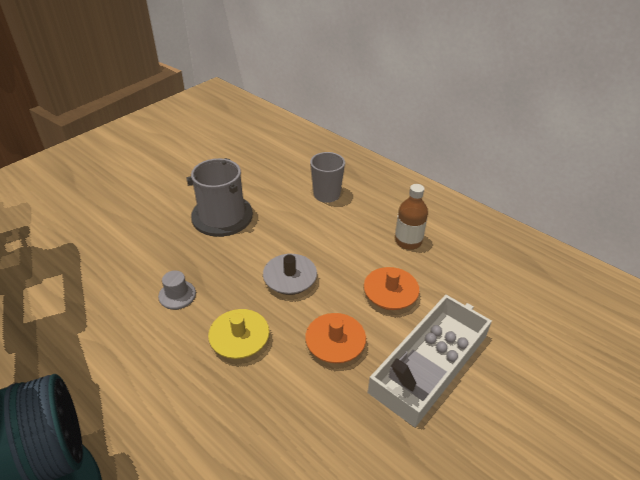

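The top view shows the tub at about (475,280) with the scoop handle at (484,326) and the balls near (474,258). The canister is at (190,250) and the grey lid at (318,282), with orange and yellow look-alike lids beside it. The side view agrees. Next I'll fit the poses from depth.

```bash
cat > m.py <<'E'
from h import *
np.set_printoptions(precision=1,suppress=True)
def circ(p):
    A=np.c_[2*p[:,:2],np.ones(len(p))]
    for _ in range(4):
        s=np.linalg.lstsq(A,(p[:,:2]**2).sum(1),rcond=None)[0]; r=np.sqrt(s[2]+s[0]**2+s[1]**2)
        k=abs(np.hypot(*(p[:,:2]-s[:2]).T)-r)<6; p,A=p[k],A[k]
    return s[:2],r,len(p)
if __name__=="__main__":
  for n in("top","side"):
    im,d=shot(n); P,u,v=cloud(n,d); col=im[v,u].astype(int); 
    near=lambda c,r:np.hypot(P[:,0]-c[0],P[:,1]-c[1])<r
    print(n,"bench z",np.median(P[near((450,0),30)][:,2]))
    k=near((545,252),75)&(P[:,2]>106)&(P[:,2]<115); print("rim",circ(P[k]),np.median(P[k][:,2]))
    k=near((517,24),70)&(P[:,2]>14)&(P[:,2]<28); p=P[k]; print("lid",cv2.minEnclosingCircle(p[:,:2].astype(np.float32)),np.median(p[:,:3],0),len(p))
    k=near((517,24),30)&(P[:,2]>46); p=P[k]; print("knob",np.median(p,0),p[:,2].max(),len(p))
    k=near((540,-256),130)&(P[:,2]>41)&(P[:,2]<47)&(col.min(1)>110); print("tub",cv2.minAreaRect(P[k][:,:2].astype(np.float32)),k.sum())
    k=near((480,-256),80)&(P[:,2]>28)&(P[:,2]<140)&(col.max(1)<60); p=P[k]
    print("handle",len(p),p.min(0),p.max(0))
    for z in range(30,130,10):
        q=p[abs(p[:,2]-z)<5]
        if len(q)>3: print("  ",z,q.mean(0),len(q),np.ptp(q[:,1]))
    for q in("scoop_grip","lid_knob"):
        for r in finder.place_of(n,q)[:3]: print(q,r["conf"],np.array(r["xy"]),atz(n,r["xy"],88 if q[0]=="s" else 45))
  print(arm.read_state())
E
python3 m.py; python3 - <<'E'
import cv2
a=cv2.imread('pics/top0.png')[205:355,430:530]; b=cv2.imread('pics/side0.png')[285:435,350:500]
a=cv2.resize(a,None,fx=3.5,fy=3.5,interpolation=2);b=cv2.resize(b,None,fx=3,fy=3,interpolation=2)
b=cv2.copyMakeBorder(b,0,a.shape[0]-b.shape[0],0,0,0)
cv2.imwrite('pics/crop0.png',cv2.hconcat([a,b]))
E
```

```text
top bench z -0.44688064241197223
rim (array([550.5, 251.2]), np.float64(44.32167215649716), 536) 109.06517284028097
lid ((515.9991455078125, 24.213754653930664), 47.85747146606445) [514.5  24.3  21.5] 2046
knob [515.6  23.9  55.1] 60.24169817923255 125
tub ((539.6063842773438, -258.0257263183594), (215.52145385742188, 84.92485046386719), 1.21585214138031) 533
handle 373 [ 424.6 -270.3   28.2] [ 477.  -250.4  117.7]
   30 [ 472.8 -255.4   32.2] 17 17.60694332022274
   40 [ 468.7 -255.9   39.7] 34 15.156702088094704
   50 [ 464.3 -256.9   50.3] 31 17.159955860421007
   60 [ 459.8 -256.1   60.3] 30 15.508492705811022
   70 [ 454.7 -256.3   70.2] 32 14.565420859705512
   80 [ 451.  -256.3   79.5] 35 14.417382990721137
   90 [ 445.8 -257.1   90. ] 31 16.42047664479435
   100 [ 440.9 -256.3   99.7] 38 17.65559940422463
   110 [ 432.3 -259.5  111.5] 99 19.08975470407509
   120 [ 433.4 -260.1  116.2] 26 17.19547634521038
scoop_grip 0.56 [484.  328.6] [ 443.3 -256.2   88. ]
lid_knob 0.78 [398.4 318.5] [ 455.4 -120.1   45. ]
lid_knob 0.75 [332.6 370.2] [360.6 -11.2  45. ]
lid_knob 0.75 [407.2 
[... 794 characters left out ...]
134008
   100 [ 430.2 -266.8  100. ] 31 15.984688514537055
   110 [ 425.  -265.8  110.9] 64 16.99678794365431
scoop_grip 0.7 [397.2 370.6] [ 435.9 -255.8   88. ]
lid_knob 0.9 [285.9 263.9] [507.8  27.7  45. ]
lid_knob 0.79 [394.9 276.1] [ 612.6 -129.3   45. ]
lid_knob 0.71 [337.2 326.8] [ 464.  -127.2   45. ]
{'clock': 1.3, 'q': array([ 1.2,  0.1,  1.4, -0. ,  1.7, -0.1]), 'qvel': array([-0., -0., -0., -0.,  0.,  0.]), 'joint_efforts': array([ -0. , -34. , -30.3,   0.1,   0. ,  -0. ]), 'eef_pos': array([170.3, 523. , 173.7]), 'eef_rot': array([0.2, 1. , 0. , 0. ]), 'wrist_force': array([ 0.5, -0.8, -0.3]), 'torque': array([ 0., -0., -0.]), 'grip_force': 0.0, 'grip_width': 1.0029577079546093}
```

View pics/crop0.png

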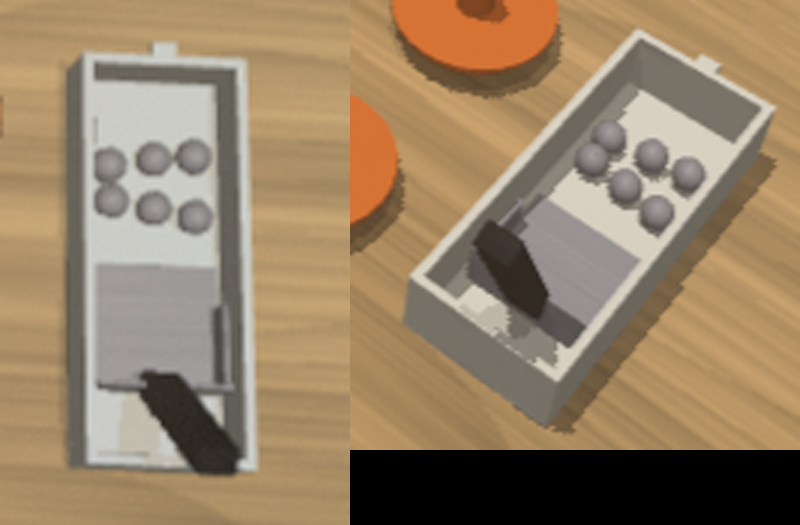

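Lid, canister, tub and scoop are all located. The scoop lies nearly square in the tub: lip at x≈538, grip point at about (439,-261,93). The six balls sit between x≈568 and 602. Next I'll work out the pre-grasp row.

```bash
cat >> h.py <<'E'
def hR(pitch,yaw=1.2,flip=1):
    "tool frame aligned with scoop: pitch = degrees fingers point outward from straight down; y along +-scoop y"
    z=np.array([np.sin(np.radians(pitch)),0,-np.cos(np.radians(pitch))]); y=np.array([0,flip,0.]); x=np.cross(y,z)
    return R.from_euler('z',yaw,degrees=True).as_matrix()@np.stack([x,y,z],1)
def row(p,M,s=None):
    "row (cm, rad) from the present pose to TCP p, orientation M"
    s=s or arm.read_state(); A=R.from_quat(s["eef_rot"]).as_matrix()
    t=A.T@(np.array(p)-s["eef_pos"])/10; w=R.from_matrix(A.T@M).as_rotvec()
    print("row",np.round(t,2),np.round(w,3)); return t,w
E
python3 - <<'E'
from h import *
s=arm.read_state(); A=R.from_quat(s["eef_rot"]).as_matrix(); print(A.round(3))
g=np.array([439,-261,93.])
for f in(1,-1):
    M=hR(25,1.2,f); row(g+M[:,2]*(19-90),M)
E
```

```text
[[-0.951  0.31   0.   ]
 [ 0.31   0.951  0.   ]
 [-0.     0.    -1.   ]]
row [-46.99 -67.21   1.63] [-0.073 -0.432 -0.33 ]
row [-46.99 -67.21   1.63] [-0.609  0.103  2.745]
```

```bash
python3 -m handwheel '[[-23.5,-33.6,-2,-0.036,-0.216,-0.165,9.4],[-23.5,-33.6,-2,-0.036,-0.216,-0.165,9.4],[-23.5,-33.6,-2,-0.036,-0.216,-0.165,9.4],[-23.5,-33.6,-2,-0.036,-0.216,-0.165,9.4],[-23.5,-33.6,-2,-0.036,-0.216,-0.165,9.4],[-23.5,-33.6,-2,-0.036,-0.216,-0.165,9.4],[-23.5,-33.6,-2,-0.036,-0.216,-0.165,9.4],[-23.5,-33.6,-2,-0.036,-0.216,-0.165,9.4],[-23.5,-33.6,-2,-0.036,-0.216,-0.165,9.4],[-23.5,-33.6,-2,-0.036,-0.216,-0.165,9.4]]' 40
python3 - <<'E'
from h import *
g=np.array([439,-261,93.]);M=hR(25); row(g+M[:,2]*(19-90),M); print(arm.read_state()["q"])
E
```

```text
clock: 2.13
eef_pos: [289.6, 128.9, 194.3]
eef_rot: [0.074, 0.991, 0.001, 0.11]
wrist_force: [1.7, 0.6, 0.2]
grip_width: 1.001
grip_force: 0.0
row [-16.42 -36.96   6.77] [-0.036 -0.214 -0.164]
[ 0.34555808 -0.63903241  1.90412255 -0.08793085  1.67252373 -1.09492953]
```

```bash
python3 -m handwheel '[[-16.4,-37,6.8,-0.036,-0.214,-0.164,9.4],[-16.4,-37,6.8,-0.036,-0.214,-0.164,9.4],[-16.4,-37,6.8,-0.036,-0.214,-0.164,9.4],[-16.4,-37,6.8,-0.036,-0.214,-0.164,9.4],[-16.4,-37,6.8,-0.036,-0.214,-0.164,9.4],[-16.4,-37,6.8,-0.036,-0.214,-0.164,9.4],[-16.4,-37,6.8,-0.036,-0.214,-0.164,9.4],[-16.4,-37,6.8,-0.036,-0.214,-0.164,9.4],[-16.4,-37,6.8,-0.036,-0.214,-0.164,9.4],[-16.4,-37,6.8,-0.036,-0.214,-0.164,9.4]]'
python3 -m handwheel '[[0,0,0,0,0,0,7],[0,0,0,0,0,0,7],[0,0,0,0,0,0,7]]'
python3 - <<'E'
from h import *
g=np.array([439,-261,93.]);M=hR(25); row(g+M[:,2]*(19-90),M); row(g+M[:,2]*19,M);print(arm.read_state()["q"])
im,d=shot("side","s1"); cv2.imwrite("pics/s1c.png",cv2.resize(im[230:430,300:500,::-1],None,fx=3,fy=3))
E
```

```text
clock: 2.97
eef_pos: [402.1, -228.2, 159.9]
eef_rot: [-0.008, 0.976, 0.001, 0.216]
wrist_force: [1.0, -0.3, 0.5]
grip_width: 1.0
grip_force: 0.0
clock: 3.22
eef_pos: [402.5, -224.8, 159.6]
eef_rot: [-0.009, 0.977, 0.002, 0.215]
wrist_force: [-1.0, -0.8, 0.1]
grip_width: 0.825
grip_force: 0.0
row [-0.43 -3.7   0.44] [-0.    -0.003 -0.002]
row [-0.46 -3.7   9.44] [-0.    -0.003 -0.002]
[-0.92714743 -0.4099012   1.89545     0.35335383  1.40309992 -2.53190704]
```

View pics/s1c.png

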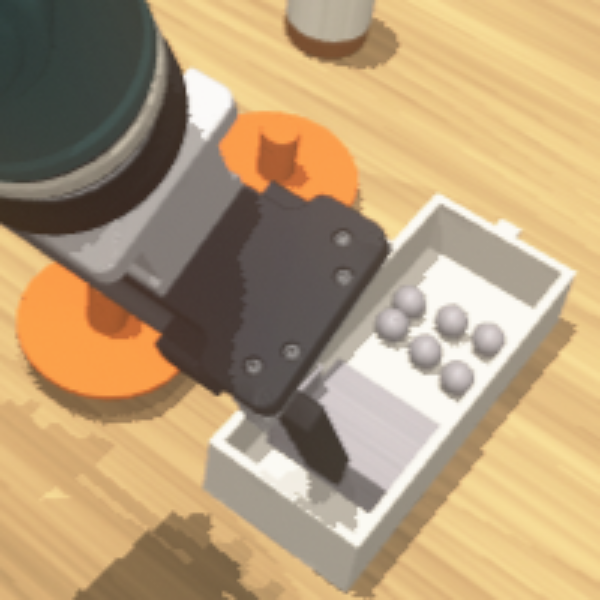

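The wrist joint is at its limit, so it stopped short in y. The half-turn grasp is equivalent, so I'll rotate +π about tool z.

```bash
r='x'; 
python3 -m handwheel '[[-0.4,-1,0,0,0,1.05,7],[-0.4,-1,0,0,0,1.05,7],[-0.4,-1,0,0,0,1.05,7],[-0.4,-1,0,0,0,1.05,7],[-0.4,-1,0,0,0,1.05,7],[-0.4,-1,0,0,0,1.05,7],[-0.4,-1,0,0,0,1.05,7],[-0.4,-1,0,0,0,1.05,7],[-0.4,-1,0,0,0,1.05,7],[-0.4,-1,0,0,0,1.05,7]]' >/dev/null
python3 -m handwheel '[[0,0,0,0,0,1.05,7],[0,0,0,0,0,1.05,7],[0,0,0,0,0,1.05,7],[0,0,0,0,0,1.05,7],[0,0,0,0,0,1.05,7],[0,0,0,0,0,1.05,7],[0,0,0,0,0,1.05,7],[0,0,0,0,0,1.05,7],[0,0,0,0,0,1.05,7],[0,0,0,0,0,1.05,7]]' >/dev/null
python3 -m handwheel '[[0,0,0,0,0,1.04,7],[0,0,0,0,0,1.04,7],[0,0,0,0,0,1.04,7],[0,0,0,0,0,1.04,7],[0,0,0,0,0,1.04,7],[0,0,0,0,0,1.04,7],[0,0,0,0,0,1.04,7],[0,0,0,0,0,1.04,7],[0,0,0,0,0,1.04,7],[0,0,0,0,0,1.04,7]]'
python3 - <<'E'
from h import *
g=np.array([439,-261,93.]);M=hR(25,1.2,-1); row(g+M[:,2]*(19-70),M); row(g+M[:,2]*19,M);print(arm.read_state()["q"])
E
```

```text
clock: 5.77
eef_pos: [406.7, -234.4, 162.0]
eef_rot: [0.976, 0.012, 0.216, -0.001]
wrist_force: [-0.7, 0.1, 1.1]
grip_width: 0.742
grip_force: 0.0
row [-0.05  2.72  2.5 ] [0.002 0.002 0.004]
row [-0.04  2.71  9.5 ] [0.002 0.002 0.004]
[-0.9343797  -0.38736296  1.8762561   0.35554232  1.40056243  0.59576618]
```

```bash

python3 -m handwheel '[[0,2.7,2.5,0,0,0,5],[0,2.7,2.5,0,0,0,5],[0,2.7,2.5,0,0,0,5],[0,2.7,6,0,0,0,5],[0,2.7,8,0,0,0,5],[0,2.7,9.5,0,0,0,5],[0,2.7,9.5,0,0,0,5]]'
python3 -m handwheel '[[0,0,0,0,0,0,3],[0,0,0,0,0,0,3],[0,0,0,0,0,0,2.4],[0,0,0,0,0,0,2],[0,0,0,0,0,0,1.5],[0,0,0,0,0,0,1.2],[0,0,0,0,0,0,1.2],[0,0,0,0,0,0,1.2]]' 40
python3 - <<'E'
from h import *
s=arm.read_state();M=hR(25,1.2,-1);row(np.array([439,-261,93])+M[:,2]*19,M)
print(s["q"])
im,d=shot("top","t2"); im2,_=shot("side","s2")
cv2.imwrite("pics/c2.png",cv2.hconcat([cv2.resize(im[200:360,420:520,::-1],None,fx=3.5,fy=3.5),cv2.resize(im2[280:440,340:480,::-1],None,fx=3.5,fy=3.5)]))
E
```

```text
clock: 6.35
eef_pos: [446.2, -258.8, 72.5]
eef_rot: [0.977, 0.012, 0.214, -0.004]
wrist_force: [-0.3, 0.8, 0.3]
grip_width: 0.533
grip_force: 0.0
clock: 7.02
eef_pos: [447.3, -262.0, 76.5]
eef_rot: [0.976, 0.01, 0.216, -0.001]
wrist_force: [-3.2, 1.1, 5.7]
grip_width: 0.204
grip_force: 40.0
row [-0.05 -0.12  0.06] [0.002 0.001 0.001]
[-0.89189974 -0.21520366  1.92282115  0.36728302  1.1801463   0.55993588]
```

View pics/c2.png

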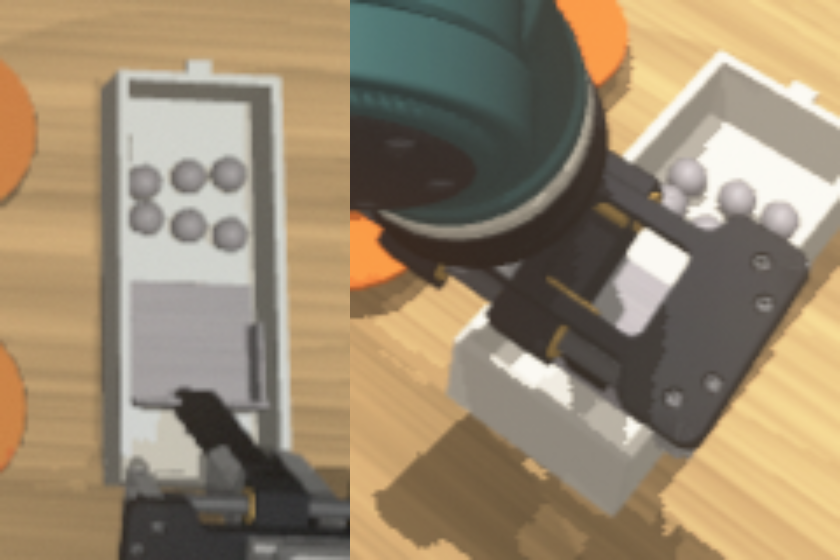

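The handle is gripped: opening is 19 mm at 40 N, and the scoop lies flat with the balls in front of its lip. I'll push along the floor to the end wall.

```bash

python3 -m handwheel '[[0.72,0,0.34,0,0,0,1.2],[1.45,0,0.68,0,0,0,1.2],[2.17,0,1.01,0,0,0,1.2],[2.9,0,1.35,0,0,0,1.2],[3.62,0,1.69,0,0,0,1.2],[4.35,0,2.03,0,0,0,1.2],[5.07,0,2.37,0,0,0,1.2],[5.8,0,2.7,0,0,0,1.2],[6.5,0,3.04,0,0,0,1.2],[7.25,0,3.38,0,0,0,1.2]]' 50
python3 -m handwheel '[[0.45,0,0.21,0,0,0,1.2],[0.9,0,0.42,0,0,0,1.2],[1.18,0,0.55,0,0,0,1.2],[1.18,0,0.55,0,0,0,1.2]]'
python3 - <<'E'
from h import *
s=arm.read_state();print(s["q"],(s["eef_pos"]-[447.3,-262,76.5]))
im,d=shot("top","t3"); im2,_=shot("side","s3")
cv2.imwrite("pics/c3.png",cv2.hconcat([cv2.resize(im[200:360,420:520,::-1],None,fx=3.5,fy=3.5),cv2.resize(im2[280:440,380:520,::-1],None,fx=3.5,fy=3.5)]))
E
```

```text
clock: 7.95
eef_pos: [527.6, -260.8, 76.5]
eef_rot: [0.976, 0.01, 0.216, -0.001]
wrist_force: [-2.8, -0.5, 3.8]
grip_width: 0.203
grip_force: 50.0
clock: 8.28
eef_pos: [541.0, -260.5, 76.5]
eef_rot: [0.976, 0.011, 0.216, -0.001]
wrist_force: [-4.1, -0.9, 7.6]
grip_width: 0.206
grip_force: 50.0
[-0.72806112 -0.04359759  1.77196965  0.32456153  1.10480377  0.71940201] [9.36659115e+01 1.54746080e+00 1.69551457e-02]
```

View pics/c3.png

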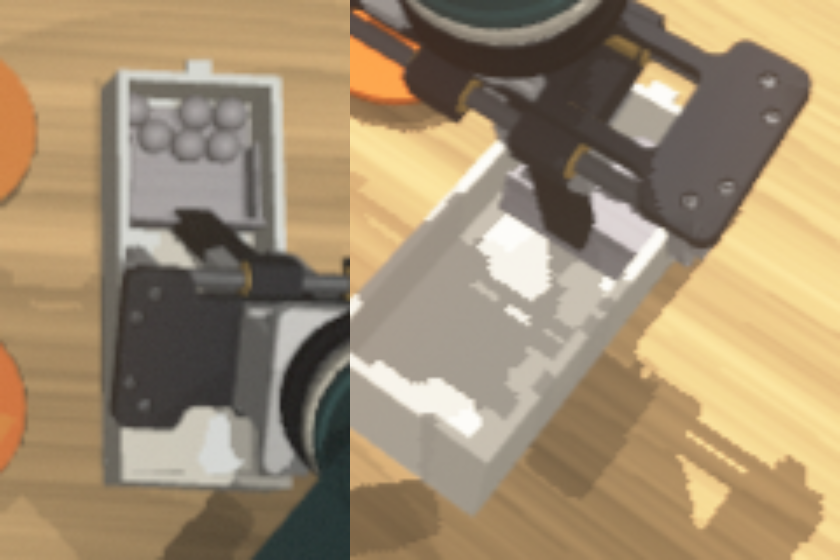

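All six balls sit on the pan near the lip. Now I'll tilt the lip up about the heel and lift.

```bash
cat >> h.py <<'E'
def sc_pose(s=None,p0=25):
    "scoop frame (origin lip, R) inferred from the tool, grip fixed; p0 = grip angle deg between tool and scoop"
    s=s or arm.read_state(); A=R.from_quat(s["eef_rot"]).as_matrix(); B=A@hR(p0,0,-1).T
    return s["eef_pos"]-A[:,2]*19-B@np.array([-98.7,0,89.3]),B
def sc_row(lip,yaw,lipup,s=None):
    "row to bring scoop lip to 'lip' with yaw and lip-up pitch in deg"
    B=R.from_euler('zy',[yaw,-lipup],degrees=True).as_matrix(); A=B@hR(25,0,-1)
    return row(np.array(lip)+B@np.array([-98.7,0,89.3])+A[:,2]*19,A,s)
E
python3 - <<'E'
from h import *
lip,B=sc_pose(); print(lip,R.from_matrix(B).as_euler('zyx',degrees=True))
heel=lip+B@[-66,0,0]
for t in(6,12,18,22):
    C=R.from_euler('zy',[1.2,-t],degrees=True).as_matrix(); l=heel+C@[66,0,0]; sc_row(l+[0,0,1],1.2,t)
sc_row(l+[-3,0,90],1.2,22); sc_row(l+[-10,0,190],1.2,22)
E
```

```text
[ 631.62540584 -258.7961012     4.42654893] [ 1.19068704  0.02437294 -0.1914609 ]
row [-0.76  0.01 -0.13] [0.001 0.105 0.   ]
row [-1.55 -0.01 -0.09] [-0.001  0.21  -0.   ]
row [-2.34 -0.02  0.03] [-0.003  0.315 -0.001]
row [-2.86 -0.03  0.16] [-0.004  0.384 -0.002]
row [ 0.63 -0.01 -8.04] [-0.004  0.384 -0.002]
row [ 4.22e+00  1.00e-02 -1.74e+01] [-0.004  0.384 -0.002]
```

```bash

python3 -m handwheel '[[-0.38,0,-0.08,0,0.05,0,1.2],[-0.76,0,-0.13,0,0.105,0,1.2],[-1.15,0,-0.12,0,0.157,0,1.2],[-1.55,0,-0.09,0,0.21,0,1.2],[-1.95,0,-0.03,0,0.262,0,1.2],[-2.34,0,0.03,0,0.315,0,1.2],[-2.86,0,0.16,0,0.384,0,1.2],[-2.86,0,0.16,0,0.384,0,1.2],[-2.86,0,0.16,0,0.384,0,1.2]]' 55
python3 -m handwheel '[[0.2,0,-0.45,0,0,0,1.2],[0.5,0,-1.2,0,0,0,1.2],[1,0,-2.3,0,0,0,1.2],[1.5,0,-3.5,0,0,0,1.2],[2.2,0,-5,0,0,0,1.2],[2.9,0,-6.6,0,0,0,1.2],[3.5,0,-8.2,0,0,0,1.2],[3.5,0,-8.2,0,0,0,1.2]]'
python3 - <<'E'
from h import *
s=arm.read_state();print(s["q"]);lip,B=sc_pose(); print(lip,R.from_matrix(B).as_euler('zyx',degrees=True))
im,d=shot("top","t4"); im2,_=shot("side","s4")
cv2.imwrite("pics/c4.png",cv2.hconcat([cv2.resize(im[190:350,420:520,::-1],None,fx=3.5,fy=3.5),cv2.resize(im2[240:400,360:500,::-1],None,fx=3.5,fy=3.5)]))
E
```

```text
clock: 9.13
eef_pos: [514.4, -260.2, 60.9]
eef_rot: [0.917, 0.008, 0.398, -0.004]
wrist_force: [1.4, -0.4, 0.3]
grip_width: 0.204
grip_force: 55.0
clock: 9.8
eef_pos: [479.2, -262.1, 147.2]
eef_rot: [0.917, 0.011, 0.398, -0.001]
wrist_force: [0.7, -0.8, -0.9]
grip_width: 0.205
grip_force: 55.0
[-1.09809783 -0.35044828  2.05442282  0.80255168  1.14701203  0.21361453]
[ 590.21634804 -260.02233243  114.23322438] [  1.30968929 -21.97092766   0.06685291]
```

View pics/c4.png

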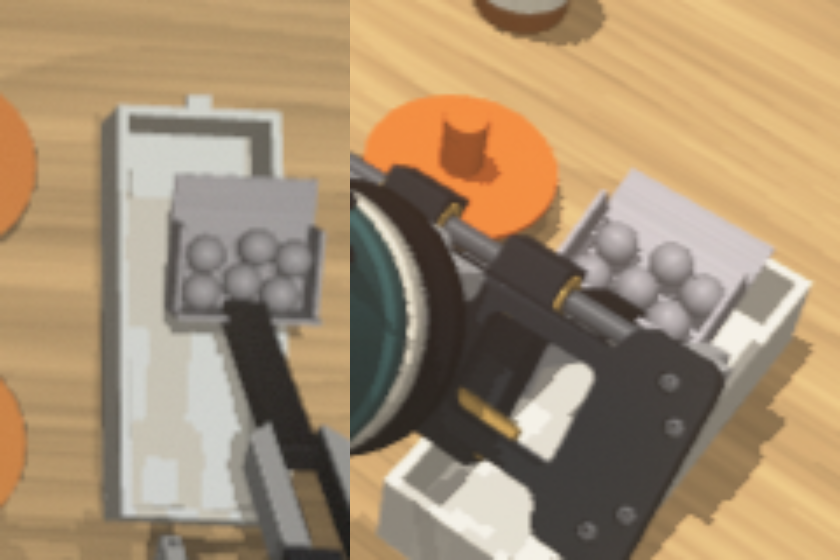

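All six balls are held at the back wall. Next is the carry toward the canister.

```bash
python3 - <<'E'
from h import *
sc_row([575,-200,170],1.3,22); sc_row([560,10,200],12,22)
E
```

```text
row [ 3.43 -5.89 -5.07] [-0.004  0.003 -0.004]
row [  5.09 -25.23  -7.87] [ 0.075  0.003 -0.173]
```

```bash

python3 -m handwheel '[[1.2,-1,-2,0,0,0,1.2],[2.4,-2.5,-3.8,0,0,0,1.2],[3.4,-5,-5,0.005,0,-0.01,1.2],[3.8,-8,-5.7,0.015,0,-0.03,1.2],[4.1,-11,-6.2,0.025,0,-0.06,1.2],[4.4,-14,-6.7,0.035,0,-0.08,1.2],[4.6,-17,-7.1,0.045,0,-0.11,1.2],[4.8,-20,-7.4,0.055,0,-0.13,1.2],[5,-22.8,-7.6,0.065,0,-0.15,1.2],[5.1,-25.2,-7.9,0.075,0.003,-0.173,1.2]]'
python3 - <<'E'
from h import *
lip,B=sc_pose(); print(lip,R.from_matrix(B).as_euler('zyx',degrees=True),arm.read_state()["q"])
c=np.array([548,251.5]); 
def L(y,back,z): a=np.radians(y); return [c[0]-back*np.cos(a),c[1]-back*np.sin(a),z]
sc_row(L(22,50,185),22,20)
E
```

```text
clock: 10.73
eef_pos: [474.4, -13.0, 232.4]
eef_rot: [0.915, 0.107, 0.388, -0.009]
wrist_force: [0.3, 0.4, -2.3]
grip_width: 0.203
grip_force: 55.0
[582.81127694   7.00550639 196.8736959 ] [ 12.50330794 -20.91394487   0.6168897 ] [-0.51875719 -0.75502629  2.08804498  0.4941321   1.17434165  0.77778398]
row [ -1.77 -22.3   -2.73] [ 0.067 -0.018 -0.156]
```

```bash
python3 - <<'E'
from h import *
c=np.array([548,251.5]); 
def L(y,back,z): a=np.radians(y); return [c[0]-back*np.cos(a),c[1]-back*np.sin(a),z]
sc_row([585,70,195],45,21)
sc_row(L(75,50,185),75,20)
E
```

```text
row [ 2.53 -1.3   1.47] [ 0.233 -0.004 -0.522]
row [  4.25 -12.2    1.4 ] [ 0.466 -0.019 -0.99 ]
```

```bash

python3 -m handwheel '[[0.5,-0.2,0.3,0.04,0,-0.09,1.2],[1,-0.5,0.6,0.09,0,-0.19,1.2],[1.5,-0.8,0.9,0.13,0,-0.3,1.2],[2,-1,1.2,0.18,0,-0.41,1.2],[2.5,-1.3,1.47,0.233,-0.004,-0.522,1.2],[2.9,-3.5,1.5,0.28,-0.006,-0.615,1.2],[3.2,-5.7,1.5,0.326,-0.009,-0.71,1.2],[3.6,-7.9,1.4,0.37,-0.012,-0.8,1.2],[3.9,-10.1,1.4,0.42,-0.016,-0.9,1.2],[4.25,-12.2,1.4,0.466,-0.019,-0.99,1.2]]'
python3 - <<'E'
from h import *
lip,B=sc_pose(); print(lip,R.from_matrix(B).as_euler('zyx',degrees=True),arm.read_state()["q"])
c=np.array([548,251.5]); 
def L(y,back,z): a=np.radians(y); return [c[0]-back*np.cos(a),c[1]-back*np.sin(a),z]
sc_row(L(75,50,185),75,20)
im,d=shot("top","t5"); im2,_=shot("side","s5")
cv2.imwrite("pics/c5.png",cv2.hconcat([cv2.resize(im[150:350,130:340,::-1],None,fx=1.9,fy=1.9),cv2.resize(im2[100:300,150:360,::-1],None,fx=1.9,fy=1.9)]))
E
```

```text
clock: 11.57
eef_pos: [488.1, 114.8, 244.5]
eef_rot: [0.732, 0.61, 0.303, -0.026]
wrist_force: [0.7, 0.1, -3.2]
grip_width: 0.201
grip_force: 55.0
[534.54849385 202.40373649 184.53216827] [ 75.19251931 -19.97365309  -0.07719061] [-0.2938587  -0.4153382   1.8012241   0.53849864  1.44967602 -0.09412429]
row [0.08 0.01 0.02] [-0.002  0.001  0.003]
```

View pics/c5.png

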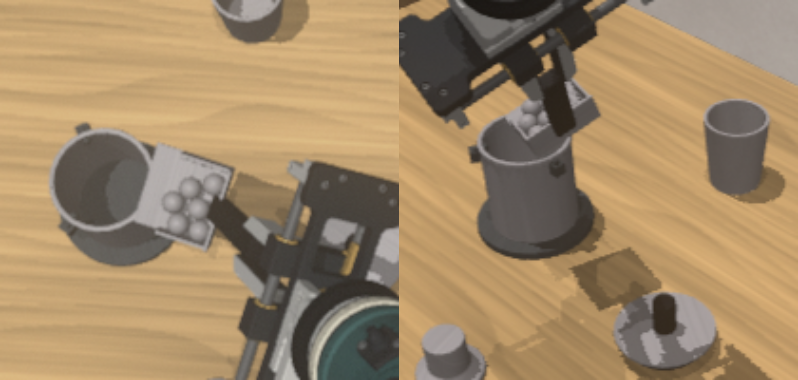

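All six balls are on the pan, with the lip just short of the canister's bore. I'll move in, level out, then tip gently.

```bash
python3 - <<'E'
from h import *
c=np.array([548,251.5]); 
def L(y,back,z): a=np.radians(y); return [c[0]-back*np.cos(a),c[1]-back*np.sin(a),z]
for b,z,t in((30,150,14),(22,132,8),(20,127,2),(20,125,-4),(20,124,-10),(20,124,-18),(20,124,-26),(20,124,-34)): sc_row(L(75,b,z),75,t)
E
```

```text
row [ 0.21 -0.5   3.78] [ 0.091 -0.028  0.046]
row [ 0.28 -0.35  5.62] [ 0.183 -0.055  0.089]
row [0.41 0.25 6.18] [ 0.274 -0.082  0.132]
row [0.48 0.95 6.47] [ 0.366 -0.109  0.175]
row [0.56 1.67 6.74] [ 0.458 -0.136  0.217]
row [0.67 2.65 7.12] [ 0.58  -0.172  0.275]
row [0.72 3.59 7.61] [ 0.702 -0.208  0.332]
row [0.69 4.46 8.22] [ 0.824 -0.244  0.389]
```

My tilt used extrinsic Euler angles by mistake, so the scoop is rolled. I'll fix the helper and recompute.

```bash
sed -i "s/'zy',\[yaw/'ZY',[yaw/" h.py; python3 - <<'E'
from h import *
lip,B=sc_pose(); print(lip,B.round(2))
c=np.array([548,251.5]); 
def L(y,back,z): a=np.radians(y); return [c[0]-back*np.cos(a),c[1]-back*np.sin(a),z]
for b,z,t in((50,185,14),(30,150,12)): sc_row(L(72,b,z),72,t)
E
```

```text
[535.28875462 204.05815168 186.06641776] [[ 0.24 -0.91 -0.34]
 [ 0.97  0.26 -0.  ]
 [ 0.09 -0.33  0.94]]
row [-1.63  0.91  0.98] [0.255 0.142 0.225]
row [-1.27 -0.04  4.65] [0.259 0.107 0.22 ]
```

```bash

python3 -m handwheel '[[-0.3,0.2,0.15,0.04,0.03,0.04,1.2],[-0.6,0.35,0.3,0.09,0.055,0.08,1.2],[-0.9,0.5,0.5,0.14,0.08,0.12,1.2],[-1.2,0.7,0.7,0.19,0.11,0.17,1.2],[-1.63,0.91,0.98,0.255,0.142,0.225,1.2],[-1.63,0.91,0.98,0.255,0.142,0.225,1.2],[-1.63,0.91,0.98,0.255,0.142,0.225,1.2],[-1.63,0.91,0.98,0.255,0.142,0.225,1.2]]'
python3 - <<'E'
from h import *
lip,B=sc_pose(); print(lip,R.from_matrix(B).as_euler('ZYX',degrees=True),arm.read_state()["q"])
c=np.array([548,251.5]); 
def L(y,back,z): a=np.radians(y); return [c[0]-back*np.cos(a),c[1]-back*np.sin(a),z]
for b,z,t in((30,150,12),(22,132,8),(20,127,2),(20,125,-4),(20,124,-10),(20,124,-18),(20,124,-26),(20,124,-34)): sc_row(L(72,b,z),72,t)
E
```

```text
clock: 12.33
eef_pos: [499.9, 100.7, 233.6]
eef_rot: [0.764, 0.552, 0.272, -0.194]
wrist_force: [-0.2, 0.3, -0.6]
grip_width: 0.205
grip_force: 55.0
[533.36000229 200.61964539 185.58630782] [ 71.62742564 -13.98588734  -0.18802399] [-0.42083781 -0.15091296  1.65194604  0.68204319  1.68504039 -0.0353073 ]
row [-0.1  -0.12  4.03] [ 0.007 -0.035 -0.004]
row [ 0.14 -0.13  5.63] [ 0.007 -0.104 -0.004]
row [ 1.14 -0.13  5.78] [ 0.007 -0.209 -0.004]
row [ 2.2  -0.14  5.69] [ 0.006 -0.314 -0.005]
row [ 3.34 -0.14  5.65] [ 0.006 -0.419 -0.005]
row [ 4.96 -0.15  5.69] [ 0.006 -0.558 -0.006]
row [ 6.55 -0.15  5.96] [ 0.005 -0.698 -0.006]
row [ 8.09 -0.16  6.44] [ 0.005 -0.837 -0.006]
```

```bash

python3 -m handwheel '[[0,0,1.3,0,0,0,1.2],[-0.1,-0.12,2.7,0,-0.02,0,1.2],[-0.1,-0.12,4,0.007,-0.035,-0.004,1.2],[0,-0.13,5,0.007,-0.07,-0.004,1.2],[0.14,-0.13,5.6,0.007,-0.104,-0.004,1.2],[0.14,-0.13,5.6,0.007,-0.104,-0.004,1.2],[1.14,-0.13,5.78,0.007,-0.209,-0.004,1.2],[2.2,-0.14,5.7,0.006,-0.314,-0.005,1.2],[2.7,-0.14,5.66,0.006,-0.366,-0.005,1.2],[3.34,-0.14,5.65,0.006,-0.419,-0.005,1.2]]' 60
python3 -m handwheel '[[0,0,0,0,0,0,1.2],[0,0,0,0,0,0,1.2],[0,0,0,0,0,0,1.2],[0,0,0,0,0,0,1.2]]'
python3 - <<'E'
from h import *
lip,B=sc_pose(); print(lip,R.from_matrix(B).as_euler('ZYX',degrees=True),arm.read_state()["q"])
for n in("top","side"):
    im,d=shot(n,n+"6")
    for r in finder.place_of(n,"ball0")[:7]: print(n,round(r["conf"],2),np.array(r["xy"]).round(),proj(n,lip).round(),proj(n,[548,251.5,110]).round())
c=np.array([548,251.5]); 
def L(y,back,z): a=np.radians(y); return [c[0]-back*np.cos(a),c[1]-back*np.sin(a),z]
for b,z,t in((20,124,-18),(20,124,-26),(20,126,-34)): sc_row(L(72,b,z),72,t)
E
```

```text
clock: 13.17
eef_pos: [518.2, 160.5, 213.9]
eef_rot: [0.801, 0.584, 0.107, -0.075]
wrist_force: [-0.8, -0.9, -3.4]
grip_width: 0.203
grip_force: 60.0
clock: 13.5
eef_pos: [517.8, 158.8, 210.9]
eef_rot: [0.802, 0.582, 0.106, -0.077]
wrist_force: [0.4, -0.1, -1.0]
grip_width: 0.207
grip_force: 60.0
[541.51541712 231.89443323 124.22711508] [7.19695286e+01 9.95639620e+00 1.98207226e-02] [ 0.01598114 -0.04746741  1.46038539  0.2487364   1.63975518  0.35910006]
top 0.55 [189. 232.] [[193. 248.]] [[183. 245.]]
top 0.5 [181. 259.] [[193. 248.]] [[183. 245.]]
top 0.5 [191. 324.] [[193. 248.]] [[183. 245.]]
top 0.48 [191. 251.] [[193. 248.]] [[183. 245.]]
side 0.58 [168. 261.] [[219. 172.]] [[216. 172.]]
side 0.42 [172. 246.] [[219. 172.]] [[216. 172.]]
row [ 1.54 -0.03 -0.58] [-0.    -0.14  -0.001]
row [ 3.11 -0.03 -0.98] [-0.    -0.279 -0.001]
row [ 4.77 -0.03 -1.36] [-0.    -0.419 -0.001]
```

```bash
python3 -c "
import cv2
a=cv2.imread('pics/top6.png')[190:390,110:320];b=cv2.imread('pics/side6.png')[120:320,120:330]
cv2.imwrite('pics/c6.png',cv2.resize(cv2.hconcat([a,b]),None,fx=1.9,fy=1.9))"
```

```text
(no output)
```

View pics/c6.png

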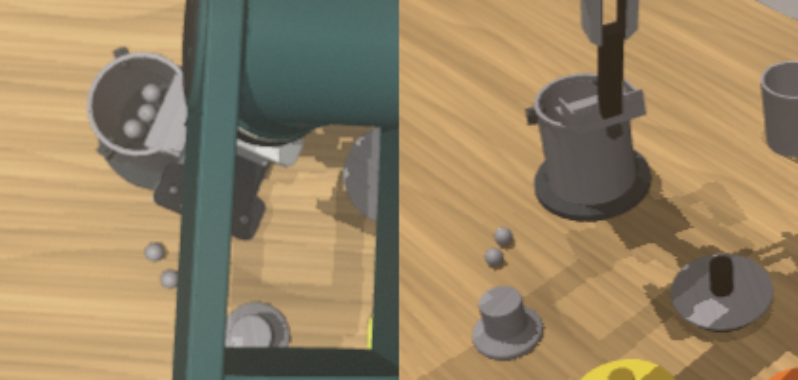

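Three balls are visible inside the canister (about (148,108) in the crop). Two rolled onto the bench (about (495,245) in the right half), and one may still be on the pan. I'll tip further and check where they are.

```bash

python3 -m handwheel '[[0.8,0,-0.3,0,-0.07,0,1.2],[1.54,0,-0.58,0,-0.14,0,1.2],[3.1,0,-0.98,0,-0.25,0,1.2],[4.1,0,-1.2,0,-0.36,0,1.2],[4.77,0,-1.36,0,-0.419,0,1.2],[4.77,0,-1.36,0,-0.419,0,1.2]]'
python3 - <<'E'
from h import *
lip,B=sc_pose(); print(lip,R.from_matrix(B).as_euler('ZYX',degrees=True))
for n in("top","side"):
    im,d=shot(n,n+"7")
    for r in finder.place_of(n,"ball0")[:7]: print(n,round(r["conf"],2),np.array(r["xy"]).round(),atz(n,r["xy"],9).round())
E
python3 -m handwheel '[[0,0,0,0,0,0,1.2],[0,0,0,0,0,0,1.2],[0,0,0,0,0,0,1.2],[0,0,0,0,0,0,1.2]]' >/dev/null
python3 - <<'E'
from h import *
for n in("top","side"):
    im,d=shot(n,n+"8")
    for r in finder.place_of(n,"ball0")[:7]: print(n,round(r["conf"],2),np.array(r["xy"]).round(),atz(n,r["xy"],9).round())
lip,B=sc_pose(); sc_row(lip+[0,0,70],72,-30);sc_row(lip+[0,-80,90],72,-5)
E
```

```text
clock: 14.2
eef_pos: [532.0, 203.9, 235.1]
eef_rot: [0.805, 0.588, -0.064, 0.046]
wrist_force: [-0.2, 0.2, -1.9]
grip_width: 0.203
grip_force: 60.0
[542.33822351 237.09825189 124.57040744] [72.42190551 34.04476329  0.14051525]
top 0.63 [199. 337.] [404. 228.   9.]
top 0.45 [174. 260.] [539. 289.   9.]
top 0.4 [194. 324.] [426. 239.   9.]
side 0.65 [167. 258.] [395. 227.   9.]
side 0.46 [431. 364.] [ 530. -263.    9.]
side 0.41 [172. 246.] [421. 246.   9.]
top 0.59 [193. 323.] [427. 241.   9.]
top 0.51 [182. 253.] [553. 275.   9.]
side 0.5 [169. 257.] [399. 225.   9.]
side 0.46 [174. 245.] [425. 245.   9.]
side 0.3 [288. 263.] [538.  52.   9.]
row [-1.81  0.   -6.53] [0.   0.07 0.  ]
row [-13.3    2.47  -3.89] [0.    0.506 0.001]
```

```bash

python3 -m handwheel '[[-0.9,0,-3.2,0,0.03,0,1.2],[-1.8,0,-6.5,0,0.07,0,1.2],[-4.5,0.6,-6.5,0,0.19,0,1.2],[-7.5,1.2,-5.5,0,0.3,0,1.2],[-10.5,1.8,-4.8,0,0.4,0,1.2],[-13.3,2.5,-3.9,0,0.5,0,1.2],[-13.3,2.5,-3.9,0,0.5,0,1.2]]'
python3 - <<'E'
from h import *
s=arm.read_state();lip,B=sc_pose(); print(lip,R.from_matrix(B).as_euler('ZYX',degrees=True),s["q"])
for n in("top","side"):
    im,d=shot(n,n+"9")
    for r in finder.place_of(n,"ball0")[:8]: print(n,round(r["conf"],2),np.array(r["xy"]).round(),atz(n,r["xy"],22).round())
    if n=="top":
        P,u,v=cloud(n,d); k=(np.hypot(P[:,0]-548,P[:,1]-251.5)<40)&(P[:,2]>17)&(P[:,2]<60); print(k.sum(),P[k][:,2].max())
        a=im[190:330,120:260,::-1]
    else: a=cv2.hconcat([a,im[120:260,150:290,::-1]])
cv2.imwrite("pics/c9.png",cv2.resize(a,None,fx=2.8,fy=2.8))
sc_row([570,0,190],35,0); sc_row([545,-230,150],1.2,0)
E
```

```text
clock: 15.52
eef_pos: [515.5, 60.0, 292.5]
eef_rot: [0.804, 0.57, 0.136, -0.099]
wrist_force: [1.0, 0.3, -1.4]
grip_width: 0.202
grip_force: 60.0
[542.61922305 138.68346038 211.95640943] [70.77136749  5.59986386  0.20664715] [-0.24489833 -0.07097059  1.33922291  0.34952698  1.82907566  0.18934535]
top 0.65 [171. 260.] [538. 290.  22.]
top 0.6 [193. 322.] [428. 239.  22.]
top 0.56 [200. 337.] [403. 224.  22.]
top 0.45 [197. 236.] [583. 248.  22.]
top 0.38 [181. 250.] [557. 274.  22.]
213 48.54597915717694
side 0.65 [173. 244.] [418. 237.  22.]
side 0.58 [169. 260.] [389. 207.  22.]
row [-13.01   1.88  -0.99] [-0.245  0.09   0.599]
row [-31.68   3.48  -3.4 ] [-0.469  0.081  1.145]
```

View pics/c9.png

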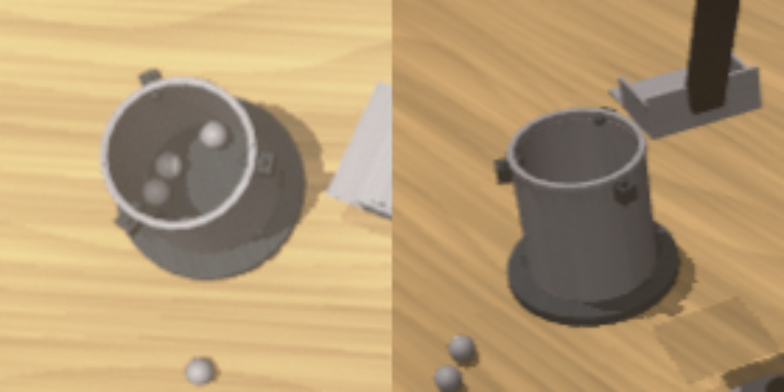

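The canister holds at least three balls, and the two strays are at rest on the bench. Now I'll return the scoop.

```bash

python3 -m handwheel '[[-2.6,0.4,-0.2,-0.05,0.02,0.12,1.2],[-5.2,0.8,-0.4,-0.1,0.04,0.24,1.2],[-7.8,1.1,-0.6,-0.15,0.06,0.36,1.2],[-10.4,1.5,-0.8,-0.2,0.08,0.48,1.2],[-13,1.9,-1,-0.245,0.09,0.6,1.2],[-16.7,2.2,-1.5,-0.29,0.09,0.71,1.2],[-20.4,2.5,-2,-0.335,0.088,0.82,1.2],[-24.1,2.9,-2.5,-0.38,0.086,0.93,1.2],[-27.9,3.2,-3,-0.425,0.084,1.04,1.2],[-31.7,3.5,-3.4,-0.469,0.081,1.145,1.2]]'
python3 - <<'E'
from h import *
s=arm.read_state();lip,B=sc_pose(); print(lip,R.from_matrix(B).as_euler('ZYX',degrees=True),s["q"])
sc_row([538,-259.5,70],1.3,0);sc_row([540,-259.7,8],1.3,0)
E
```

```text
clock: 16.55
eef_pos: [455.7, -231.2, 222.6]
eef_rot: [0.976, 0.011, 0.217, -0.002]
wrist_force: [0.7, -1.1, -0.8]
grip_width: 0.207
grip_force: 60.0
[ 546.35667611 -229.30042493  150.59917954] [ 1.24080421 -0.04054176 -0.06962661] [-0.8242974  -0.31298191  1.70591489  0.32393441  1.45381417  0.73462916]
row [-4.22  3.01  6.92] [ 0.002 -0.001 -0.   ]
row [-6.67  3.03 12.62] [ 0.002 -0.001 -0.   ]
```

```bash

python3 -m handwheel '[[-2,1.5,3.4,0,0,0,1.2],[-4.2,3,6.9,0,0,0,1.2],[-4.2,3,6.9,0,0,0,1.2],[-5.4,3,9.7,0,0,0,1.2],[-6.67,3.03,12.6,0,0,0,1.2],[-6.67,3.03,12.6,0,0,0,1.2]]'
python3 - <<'E'
from h import *
s=arm.read_state();lip,B=sc_pose(); print(lip,R.from_matrix(B).as_euler('ZYX',degrees=True))
sc_row([540,-259.7,4.6],1.3,0)
E
```

```text
clock: 17.05
eef_pos: [446.9, -257.6, 74.2]
eef_rot: [0.977, 0.012, 0.213, -0.007]
wrist_force: [-1.3, 1.1, -1.8]
grip_width: 0.202
grip_force: 60.0
[ 536.96963003 -254.62410173    1.4601624 ] [1.51564506 0.41710421 0.46420945]
row [ 0.32  0.42 -0.13] [-0.009  0.007 -0.   ]
```

```bash

python3 -m handwheel '[[0,0,0,0,0,0,1.2],[0,0,0,0,0,0,1.2],[0,0,0,0,0,0,1.2]]'
python3 - <<'E'
from h import *
lip,B=sc_pose(); print(lip,R.from_matrix(B).as_euler('ZYX',degrees=True))
sc_row([540,-259.7,4.6],1.3,0)
E
```

```text
clock: 17.3
eef_pos: [449.5, -262.3, 82.3]
eef_rot: [0.976, 0.012, 0.218, -0.002]
wrist_force: [0.5, 2.3, -1.4]
grip_width: 0.207
grip_force: 60.0
[ 540.30410207 -260.29900504   10.38855847] [ 1.34533594 -0.13309959 -0.07040283]
row [-0.25 -0.06  0.5 ] [ 0.001 -0.002  0.001]
```

Lower the last 5 mm, open, and withdraw along the tool axis.

```bash

python3 -m handwheel '[[-0.08,0,0.2,0,0,0,1.2],[-0.16,0,0.4,0,0,0,1.2],[-0.25,-0.05,0.52,0,0,0,1.2],[-0.25,-0.05,0.52,0,0,0,1.2],[-0.25,-0.05,0.52,0,0,0,1.2],[-0.25,-0.05,0.52,0,0,0,2.6],[-0.25,-0.05,0.52,0,0,0,4.5],[-0.25,-0.05,0.52,0,0,0,4.5],[-0.25,-0.05,0.52,0,0,0,4.5]]'
python3 -m handwheel '[[0,0,-1.5,0,0,0,4.5],[0,0,-4,0,0,0,4.5],[0,0,-7,0,0,0,4.5],[0,0,-10,0,0,0,4.5],[0,0,-10,0,0,0,4.5]]'
python3 - <<'E'
from h import *
s=arm.read_state();print(s["q"])
row([514.7,24.3,150],hR(0,0,-1)); row([514.7,24.3,150],hR(0,30,-1)) ; row([514.7,24.3,150],hR(0,-30,-1))
E
```

```text
clock: 18.05
eef_pos: [447.5, -263.1, 73.7]
eef_rot: [0.976, 0.01, 0.216, -0.002]
wrist_force: [0.2, -0.1, 0.2]
grip_width: 0.45
grip_force: 0.0
clock: 18.47
eef_pos: [406.3, -266.6, 171.3]
eef_rot: [0.976, 0.01, 0.22, 0.003]
wrist_force: [1.2, -1.4, 1.3]
grip_width: 0.479
grip_force: 0.0
[-0.98973643 -0.34268569  1.82996334  0.37051104  1.41027537  0.54591772]
row [  9.49 -28.9    6.53] [ 0.006 -0.443  0.02 ]
row [  9.49 -28.9    6.53] [ 0.121 -0.431 -0.495]
row [  9.49 -28.9    6.53] [-0.11  -0.434  0.535]
```

```bash

python3 -m handwheel '[[9.5,-28.9,6.5,0.12,-0.43,-0.495,6],[9.5,-28.9,6.5,0.12,-0.43,-0.495,6],[9.5,-28.9,6.5,0.12,-0.43,-0.495,6],[9.5,-28.9,6.5,0.12,-0.43,-0.495,6],[9.5,-28.9,6.5,0.12,-0.43,-0.495,6],[9.5,-28.9,6.5,0.12,-0.43,-0.495,6],[9.5,-28.9,6.5,0.12,-0.43,-0.495,6],[9.5,-28.9,6.5,0.12,-0.43,-0.495,6],[9.5,-28.9,6.5,0.12,-0.43,-0.495,6],[9.5,-28.9,6.5,0.12,-0.43,-0.495,6]]'
python3 -m handwheel '[[0,0,0,0,0,0,6],[0,0,0,0,0,0,6],[0,0,0,0,0,0,6]]'>/dev/null
python3 - <<'E'
from h import *
from m import circ
np.set_printoptions(precision=1,suppress=True)
s=arm.read_state();print(s["q"],s["eef_pos"])
row([514.7,24.3,45-19],hR(0,30,-1))
for n in("top","side"):
    im,d=shot(n); P,u,v=cloud(n,d); col=im[v,u].astype(int)
    k=(np.hypot(P[:,0]-450,P[:,1]+261)<90)&(P[:,2]>28)&(P[:,2]<125)&(col.max(1)<60); p=P[k]; print(n,"handle",len(p),p.mean(0) if len(p) else 0)
    k=(np.hypot(P[:,0]-515,P[:,1]-24)<25)&(P[:,2]>30)&(P[:,2]<62)&(col.max(1)<90); p=P[k]; print("knob",len(p),p.min(0),p.max(0),p.mean(0))
    for q in("scoop","lid_knob"):
        print(q,[(round(r["conf"],2),atz(n,r["xy"],5 if q=="scoop" else 45)) for r in finder.place_of(n,q)[:4]])
E
```

```text
clock: 19.3
eef_pos: [512.9, 28.9, 144.2]
eef_rot: [0.965, 0.261, -0.003, -0.005]
wrist_force: [-0.4, -1.1, 0.6]
grip_width: 0.639
grip_force: 0.0
[-0.1  0.   1.5  0.   1.6  1. ] [512.8  26.6 145.6]
row [ 0.1  0.4 11.9] [-0.  0. -0.]
top handle 350 [ 450.  -259.1   83.7]
knob 118 [505.1  14.2  30.8] [525.1  33.9  60.6] [513.2  23.6  53.2]
scoop [(0.79, array([ 539.2, -256.9,    5. ]))]
lid_knob [(0.9, array([366.8,  -8.9,  45. ])), (0.88, array([ 457.9, -122.5,   45. ])), (0.62, array([ 610.7, -132.1,   45. ])), (0.56, array([516.5,  21.3,  45. ]))]
side handle 228 [ 444.1 -269.    75. ]
knob 196 [499.5  14.1  30.3] [522.9  35.1  59.2] [509.4  21.2  48.5]
scoop [(0.7, array([ 541.2, -261.7,    5. ]))]
lid_knob [(0.85, array([ 615.6, -128.8,   45. ])), (0.79, array([ 461.6, -125.1,   45. ])), (0.73, array([361.2,  -9.5,  45. ])), (0.66, array([506.3,  27.1,  45. ]))]
```

The scoop stands back in the tub. Descend on the knob and grip.

```bash

python3 -m handwheel '[[0.1,0.2,4,0,0,0,5],[0.1,0.2,8,0,0,0,5],[0.1,0.2,10.5,0,0,0,5],[0.1,0.2,11.7,0,0,0,5],[0.1,0.2,11.7,0,0,0,5],[0.1,0.2,11.7,0,0,0,3.5],[0.1,0.2,11.7,0,0,0,2.6],[0.1,0.2,11.7,0,0,0,2],[0.1,0.2,11.7,0,0,0,1.4],[0.1,0.2,11.7,0,0,0,1.4]]' 50
python3 -m handwheel '[[0,0,0,0,0,0,1.4],[0,0,0,0,0,0,1.4],[0,0,0,0,0,0,1.4],[0,0,0,0,0,0,1.4]]'
python3 - <<'E'
from h import *
row([514,24,300],hR(0,30,-1)); row([548,251.5,190],hR(0,30,-1))
E
```

```text
clock: 20.68
eef_pos: [515.2, 27.8, 29.9]
eef_rot: [0.966, 0.26, -0.0, -0.005]
wrist_force: [-1.5, 0.2, 0.6]
grip_width: 0.214
grip_force: 0.0
clock: 21.02
eef_pos: [514.1, 27.9, 28.3]
eef_rot: [0.966, 0.26, -0.002, -0.005]
wrist_force: [0.1, 0.3, 0.3]
grip_width: 0.148
grip_force: 0.0
row [ -0.22   0.03 -27.17] [-0.011  0.001  0.002]
row [ 14.14 -17.82 -15.98] [-0.011  0.001  0.002]
```

The fingers closed to 14 mm without force, so the knob isn't held. I'll re-measure.

```bash
python3 - <<'E'
from h import *
np.set_printoptions(precision=1,suppress=True)
s=arm.read_state();print(s["grip_width"],s["eef_pos"])
for n in("top","side"):
    im,d=shot(n,n+"11"); P,u,v=cloud(n,d); col=im[v,u].astype(int)
    near=np.hypot(P[:,0]-515,P[:,1]-24)<80
    sat=col.max(1)-col.min(1)
    k=near&(P[:,2]>12)&(P[:,2]<28)&(sat<30); p=P[k]; print(n,len(p),cv2.minEnclosingCircle(p[:,:2].astype(np.float32)),p[:,2].mean())
    print([(round(r["conf"],2),atz(n,r["xy"],0)[:2]) for r in finder.place_of(n,"lid")[:4]],[(round(r["conf"],2),atz(n,r["xy"],45)[:2]) for r in finder.place_of(n,"lid_knob")[:4]])
    c=finder.cut_out(n,"lid")
    for r in c[:5]: print("cut",round(r["conf"],2),np.array(r["xy"]),r["pixels"].sum())
E
```

```text
0.1482186222077797 [514.1  27.9  28.3]
top 787 ((505.9553527832031, 19.375125885009766), 45.61634063720703) 21.538075366095757
[(0.95, array([ 464.1, -125.9])), (0.86, array([ 610.1, -129.4]))] [(0.98, array([ 606.2, -127.5])), (0.94, array([514.4,  26.8])), (0.84, array([ 457.4, -121.8])), (0.33, array([401.2, 222.1]))]
cut 0.94 [401.  315.5] 2253
cut 0.86 [321.  297.5] 772
cut 0.83 [404.2 237. ] 2021
cut 0.45 [333.1 341.3] 142
side 1418 ((513.6636962890625, 23.510847091674805), 49.46919631958008) 22.67567133591976
[(0.93, array([512. ,  20.7])), (0.73, array([ 604.2, -124.7])), (0.63, array([ 470.2, -126.9])), (0.63, array([366.5,  -9.8]))] [(0.72, array([513.4,  24.4])), (0.66, array([ 612.6, -130.4])), (0.56, array([362.2,  -5.3]))]
cut 0.9 [388.3 288.1] 1860
cut 0.74 [241.6 332.2] 2424
cut 0.72 [291.  274.1] 1618
cut 0.6 [336.6 339.1] 2368
```

```bash

python3 -m handwheel '[[0,0,0,0,0,0,0.8],[0,0,0,0,0,0,0.8],[0,0,0,0,0,0,0.8],[0,0,0,0,0,0,0.8]]' 50
python3 - <<'E'
from h import *
np.set_printoptions(precision=1,suppress=True)
s=arm.read_state(); tcp=s["eef_pos"]; A=R.from_quat(s["eef_rot"]).as_matrix()
for n in("side","top"):
    im,d=shot(n); P,u,v=cloud(n,d); col=im[v,u].astype(int); q=(P-tcp)@A
    k=(abs(q[:,0])<70)&(abs(q[:,1])<70)&(q[:,2]>-45)&(q[:,2]<-5)&(col.max(1)<110)
    for lo in range(-45,-5,8):
        m=k&(q[:,2]>=lo)&(q[:,2]<lo+8)
        if m.sum()>3: print(n,"tool z",lo,m.sum(),"x",np.percentile(q[m,0],[2,50,98]),"y",np.percentile(q[m,1],[2,50,98]))
E
```

```text
clock: 21.75
eef_pos: [514.1, 27.9, 28.3]
eef_rot: [0.966, 0.26, -0.002, -0.005]
wrist_force: [0.7, -0.8, -0.8]
grip_width: 0.083
grip_force: 0.0
side tool z -45 22 x [-10.8  -7.2   7. ] y [-7.  -5.2 14.4]
side tool z -37 32 x [-12.2  -7.    4.5] y [-8. -3. 10.]
side tool z -29 74 x [-14.1  -8.9   3.3] y [-7.5  1.3 11.3]
side tool z -21 35 x [-14.4 -10.9  -4.7] y [-7.6  4.1 11.3]
side tool z -13 41 x [-13.9 -10.4   1.1] y [-7.8  3.8 12.1]
```

```bash

python3 - <<'E'
from h import *
np.set_printoptions(precision=0,suppress=True,linewidth=200)
s=arm.read_state(); tcp=s["eef_pos"]; A=R.from_quat(s["eef_rot"]).as_matrix(); print(s["grip_width"])
for n in("side","top"):
    im,d=shot(n); P,u,v=cloud(n,d); col=im[v,u].astype(int); q=(P-tcp)@A
    for lo in range(-60,0,10):
        for y0 in range(-70,70,10):
            m=(q[:,2]>=lo)&(q[:,2]<lo+10)&(q[:,1]>=y0)&(q[:,1]<y0+10)&(abs(q[:,0])<45)
            if m.sum()>3: print(n,"z",lo,"y",y0,m.sum(),"x",np.percentile(q[m,0],[5,50,95]),"col",np.median(col[m],0))
E
```

```text
0.08317492412240282
side z -60 y -20 19 x [-10.  -9.  -8.] col [122. 116. 110.]
side z -60 y -10 25 x [-10.  -6.   8.] col [87. 71. 52.]
side z -60 y 0 18 x [-11.  -9.  -8.] col [121. 116. 104.]
side z -60 y 10 21 x [-11.  -7.   5.] col [117. 112. 106.]
side z -50 y -20 20 x [-11.  -9.  -8.] col [122. 116. 110.]
side z -50 y -10 23 x [-9. -7.  7.] col [69. 57. 46.]
side z -50 y 0 16 x [-11.  -9.  -7.] col [121. 116. 110.]
side z -50 y 10 19 x [-10.  -8.   6.] col [118. 113. 108.]
side z -40 y -20 4 x [-9. -9. -7.] col [134. 126. 120.]
side z -40 y -10 22 x [-10.  -7.   5.] col [70. 58. 46.]
side z -40 y 0 14 x [-10.  -8.  -6.] col [102.  98.  92.]
side z -30 y -10 35 x [-13.  -7.   3.] col [52. 42. 32.]
side z -30 y 0 41 x [-14. -10.  -1.] col [52. 42. 32.]
side z -30 y 10 8 x [-9. -6. -2.] col [52. 42. 32.]
side z -20 y -10 17 x [-13. -11.  -7.] col [52. 43. 32.]
side z -20 y 0 24 x [-14. -11.  -9.] col [52. 42. 32.]
side z -20 y 10 6 x [-8. -6. -5.] col [52. 42. 30.]
side z -10 y -10 16 x [-13. -10.  -7.] col [56. 46. 36.]
side z -10 y 0 28 x [-14. -12.  -8.] col [52. 42. 31.]
side z -10 y 10 12 x [-9. -7.  1.] col [52. 43. 31.]
```

The depth cloud suggests the finger tips end about 30 mm above the reported TCP, at the top of the knob. I'll open and measure where the tips really are.

```bash

python3 -m handwheel '[[0,0,0,0,0,0,5],[0,0,0,0,0,0,5],[0,0,0,0,0,0,5],[0,0,0,0,0,0,5],[0,0,0,0,0,0,5]]' 50
python3 - <<'E'
from h import *
np.set_printoptions(precision=0,suppress=True,linewidth=200)
s=arm.read_state(); tcp=s["eef_pos"]; A=R.from_quat(s["eef_rot"]).as_matrix(); print(s["grip_width"])
for n in("side","top"):
    im,d=shot(n); P,u,v=cloud(n,d); col=im[v,u].astype(int); q=(P-tcp)@A
    for y0 in range(-60,60,10):
        m=(q[:,2]>-90)&(q[:,2]<3)&(q[:,1]>=y0)&(q[:,1]<y0+10)&(abs(q[:,0])<18)
        if m.sum()>3: print(n,"y",y0,m.sum(),"z",np.percentile(q[m,2],[2,50,98]),"x",np.percentile(q[m,0],[5,50,95]),"col",np.median(col[m],0))
E
```

```text
clock: 22.37
eef_pos: [514.1, 27.9, 28.3]
eef_rot: [0.966, 0.26, -0.002, -0.005]
wrist_force: [-0.1, -0.1, -0.0]
grip_width: 0.403
grip_force: 0.0
0.40336372111491015
side y -40 29 z [-87. -67. -23.] x [-11.  -9.  -8.] col [139. 124. 110.]
side y -30 202 z [-90. -63. -34.] x [-11.  -8.   6.] col [120. 115. 108.]
side y -20 6 z [-89. -68.   3.] x [-15.  -8.  -2.] col [53. 46. 38.]
side y -10 80 z [-31. -25.   0.] x [-13.  -8.   3.] col [53. 43. 32.]
side y 0 120 z [-30. -21.   1.] x [-14. -11.   3.] col [52. 42. 32.]
side y 10 71 z [-87. -35.   2.] x [-10.  -7.   0.] col [100.  93.  76.]
side y 20 170 z [-89. -64. -36.] x [-11.  -9.   7.] col [121. 116. 110.]
side y 30 13 z [-86. -65.   3.] x [-10.   3.  15.] col [98. 92. 87.]
top y 0 10 z [-20.  -9.   2.] x [-11. -11. -10.] col [58. 55. 51.]
```

Cloud shows the tips about 35 mm short of the reported TCP: tips at z≈63, knob top at ≈58. I'll descend 32 mm further, watching the force.

```bash

python3 -m handwheel '[[-0.2,0.3,0,0,0,0,5],[-0.2,0.3,0.8,0,0,0,5],[-0.2,0.3,1.6,0,0,0,5],[-0.2,0.3,2.3,0,0,0,5],[-0.2,0.3,2.8,0,0,0,5],[-0.2,0.3,3.2,0,0,0,5],[-0.2,0.3,3.2,0,0,0,5],[-0.2,0.3,3.2,0,0,0,5]]' 50
python3 - <<'E'
from h import *
np.set_printoptions(precision=0,suppress=True,linewidth=200)
s=arm.read_state(); tcp=s["eef_pos"]; A=R.from_quat(s["eef_rot"]).as_matrix(); print(s["grip_width"],s["q"].round(3))
for n in("side",):
    im,d=shot(n); P,u,v=cloud(n,d); col=im[v,u].astype(int); q=(P-tcp)@A
    for y0 in range(-60,60,10):
        m=(q[:,2]>-90)&(P[:,2]>26)&(q[:,1]>=y0)&(q[:,1]<y0+10)&(abs(q[:,0])<18)
        if m.sum()>3: print(n,"y",y0,m.sum(),"z",np.percentile(P[m,2],[2,50,98]),"x",np.percentile(q[m,0],[5,50,95]),"col",np.median(col[m],0))
E
```

```text
clock: 23.13
eef_pos: [513.4, 24.6, -4.1]
eef_rot: [0.966, 0.26, -0.002, -0.005]
wrist_force: [-0.1, 0.4, 0.6]
grip_width: 0.532
grip_force: 0.0
0.5315096119434989 [-0.  0.  2.  0.  1.  1.]
side y -40 104 z [34. 60. 85.] x [-11.  -9.  -7.] col [125. 120. 115.]
side y -30 115 z [31. 57. 85.] x [-11.  -6.   7.] col [67. 60. 50.]
side y -20 17 z [28. 48. 58.] x [-6. -5.  4.] col [79. 71. 67.]
side y -10 105 z [26. 53. 59.] x [-12.  -9.   6.] col [51. 42. 32.]
side y 0 114 z [27. 46. 59.] x [-11.  -7.   3.] col [51. 41. 32.]
side y 20 92 z [29. 58. 85.] x [-11.  -9.  -6.] col [124. 114. 111.]
side y 30 111 z [37. 64. 84.] x [-11.  -8.   8.] col [125. 119. 114.]
```

```bash

python3 -m handwheel '[[0,0,0,0,0,0,3.5],[0,0,0,0,0,0,2.6],[0,0,0,0,0,0,2],[0,0,0,0,0,0,1.4],[0,0,0,0,0,0,1.4],[0,0,0,0,0,0,1.4],[0,0,0,0,0,0,1.4],[0,0,0,0,0,0,1.4]]' 60
python3 -m handwheel '[[0,0,0,0,0,0,1.4],[0,0,0,0,0,0,1.4],[0,0,-1.5,0,0,0,1.4],[0,0,-4,0,0,0,1.4],[0,0,-8,0,0,0,1.4],[0,0,-12,0,0,0,1.4],[0,0,-16,0,0,0,1.4],[0,0,-16,0,0,0,1.4],[0,0,-16,0,0,0,1.4],[0,0,-16,0,0,0,1.4]]'
python3 - <<'E'
from h import *
np.set_printoptions(precision=1,suppress=True)
s=arm.read_state(); A=R.from_quat(s["eef_rot"]).as_matrix(); print(s["eef_pos"],A[:,2],s["grip_width"],s["q"])
row([548.2,251.4,s["eef_pos"][2]],hR(0,30,-1))
for n in("top","side"):
    im,d=shot(n); P,u,v=cloud(n,d); col=im[v,u].astype(int); sat=col.max(1)-col.min(1)
    near=np.hypot(P[:,0]-514,P[:,1]-24)<65
    k=near&(P[:,2]>155)&(P[:,2]<195)&(sat<30); p=P[k]; print(n,len(p),p.mean(0) if len(p) else 0,np.percentile(p[:,2],[5,50,95]) if len(p) else 0)
E
```

```text
clock: 23.85
eef_pos: [513.9, 24.6, -3.4]
eef_rot: [0.966, 0.26, -0.002, -0.005]
wrist_force: [-0.8, 0.9, 2.4]
grip_width: 0.225
grip_force: 60.0
clock: 24.68
eef_pos: [513.9, 23.1, 154.8]
eef_rot: [0.966, 0.26, -0.003, -0.006]
wrist_force: [0.1, -0.5, -1.8]
grip_width: 0.224
grip_force: 60.0
[513.9  23.1 154.8] [-0.  0. -1.] 0.22438005580470932 [-0.1  0.   1.5  0.   1.7  1. ]
row [ 14.4 -18.    0.2] [-0.  0.  0.]
top 950 [491.   10.  179.9] [177.2 179.9 182.7]
side 1547 [502.6  13.4 179.8] [175.6 179.9 187.4]
```

The lid is held (opening 21 mm, 60 N). Carry it above the canister.

```bash

python3 -m handwheel '[[1.5,-2,0,0,0,0,1.4],[4,-5,0,0,0,0,1.4],[6.5,-8.2,0,0,0,0,1.4],[9,-11.3,0,0,0,0,1.4],[11.5,-14.4,0,0,0,0,1.4],[13.4,-16.8,0,0,0,0,1.4],[14.36,-18,0,0,0,0,1.4],[14.36,-18,0,0,0,0,1.4],[14.36,-18,0,0,0,0,1.4],[14.36,-18,0,0,0,0,1.4]]'
python3 -m handwheel '[[0,0,0,0,0,0,1.4],[0,0,0,0,0,0,1.4],[0,0,0,0,0,0,1.4]]'
python3 - <<'E'
from h import *
from m import circ
np.set_printoptions(precision=1,suppress=True)
s=arm.read_state(); A=R.from_quat(s["eef_rot"]).as_matrix(); print(s["eef_pos"],A[:,2],s["q"])
row([547.7,251.6,115],hR(0,30,-1))
for n in("top","side"):
    im,d=shot(n); P,u,v=cloud(n,d); col=im[v,u].astype(int); sat=col.max(1)-col.min(1)
    near=np.hypot(P[:,0]-548,P[:,1]-251.5)<65
    k=near&(P[:,2]>174)&(P[:,2]<184)&(sat<30); p=P[k]; r=np.hypot(*(p[:,:2]-[547,251]).T); print(n,len(p),cv2.minEnclosingCircle(p[r<52][:,:2].astype(np.float32)),p[:,2].mean())
    pl=np.linalg.lstsq(np.c_[p[:,:2]-p[:,:2].mean(0),np.ones(len(p))],p[:,2],rcond=None)[0]; print("tilt",pl[:2].round(3))
    k=near&(P[:,2]>106)&(P[:,2]<115); print("rim",circ(P[k]))
E
```

```text
clock: 25.62
eef_pos: [548.1, 249.3, 157.0]
eef_rot: [0.966, 0.259, -0.003, -0.005]
wrist_force: [-0.1, -0.5, -1.8]
grip_width: 0.225
grip_force: 60.0
clock: 25.87
eef_pos: [548.8, 249.6, 158.5]
eef_rot: [0.966, 0.259, -0.002, -0.005]
wrist_force: [0.7, -0.4, -1.2]
grip_width: 0.223
grip_force: 60.0
[548.8 249.6 158.5] [-0.  0. -1.] [0.3 0.2 1.3 0.  1.7 1.4]
row [ 0.  -0.2  4.3] [-0.  0.  0.]
top 485 ((549.5045776367188, 248.42913818359375), 47.50492477416992) 182.4744661738877
tilt [-0.  0.]
rim (array([550.4, 251.6]), np.float64(44.74813920867831), 147)
side 194 ((546.8955078125, 248.8653564453125), 48.10985565185547) 183.14718139392306
tilt [0. 0.]
rim (array([546.4, 251.5]), np.float64(44.26233395550582), 401)
```

```bash

python3 -m handwheel '[[0.15,-0.22,0,0,0,0,1.4],[0.15,-0.22,1.5,0,0,0,1.4],[0.15,-0.22,3,0,0,0,1.4],[0.15,-0.22,4.3,0,0,0,1.4],[0.15,-0.22,5,0,0,0,1.4],[0.15,-0.22,5.2,0,0,0,1.4],[0.15,-0.22,5.2,0,0,0,1.4],[0.15,-0.22,5.2,0,0,0,1.4],[0.15,-0.22,5.2,0,0,0,1.4]]'
python3 -m handwheel '[[0,0,0.2,0,0,0,1.4],[0,0,0.4,0,0,0,1.4],[0,0,0.6,0,0,0,1.4],[0,0,0.7,0,0,0,1.4],[0,0,0.7,0,0,0,1.4]]'
```

```text
clock: 26.72
eef_pos: [549.1, 254.3, 107.4]
eef_rot: [0.966, 0.26, -0.001, -0.005]
wrist_force: [0.7, -0.7, -0.8]
grip_width: 0.221
grip_force: 60.0
clock: 27.13
eef_pos: [549.0, 254.0, 100.3]
eef_rot: [0.966, 0.26, -0.001, -0.005]
wrist_force: [-0.3, -0.5, 2.7]
grip_width: 0.225
grip_force: 60.0
```

```bash
cat > q.py <<'E'
from h import *
from m import circ
np.set_printoptions(precision=1,suppress=True)
s=arm.read_state(); A=R.from_quat(s["eef_rot"]).as_matrix(); print(s["eef_pos"],A[:,2].round(4),s["wrist_force"])
for n in("top","side"):
    im,d=shot(n); P,u,v=cloud(n,d); col=im[v,u].astype(int); sat=col.max(1)-col.min(1)
    near=np.hypot(P[:,0]-548,P[:,1]-251.5)<52
    zt=22+s["eef_pos"][2]+3.4
    k=near&(abs(P[:,2]-zt)<4)&(sat<30); p=P[k]; print(n,len(p),cv2.minEnclosingCircle(p[:,:2].astype(np.float32)),np.median(p[:,2]),"expected top",zt)
E
python3 q.py
```

```text
[549.  254.  100.3] [-0.  0. -1.] [-0.3 -0.5  2.7]
top 654 ((549.3596801757812, 252.20550537109375), 47.62370300292969) 125.29104515853388 expected top 125.67713919289963
side 899 ((547.4293823242188, 252.28480529785156), 48.69509506225586) 126.63948248153412 expected top 125.67713919289963
```

The lid is centred within 1 mm and rests on the catches. Press down.

```bash

python3 -m handwheel '[[-0.03,0.06,0.1,0,0,0,1.4],[-0.03,0.06,0.2,0,0,0,1.4],[-0.03,0.06,0.3,0,0,0,1.4],[-0.03,0.06,0.4,0,0,0,1.4],[-0.03,0.06,0.5,0,0,0,1.4],[-0.03,0.06,0.5,0,0,0,1.4]]'
python3 -m handwheel '[[0,0,0.1,0,0,0,1.4],[0,0,0.2,0,0,0,1.4],[0,0,0.3,0,0,0,1.4],[0,0,0.4,0,0,0,1.4],[0,0,0.5,0,0,0,1.4],[0,0,0.5,0,0,0,1.4]]'
python3 q.py
```

```text
clock: 27.73
eef_pos: [550.1, 253.9, 98.3]
eef_rot: [0.966, 0.26, 0.001, -0.005]
wrist_force: [-1.7, -1.7, 11.2]
grip_width: 0.223
grip_force: 60.0
clock: 28.23
eef_pos: [547.8, 253.4, 88.5]
eef_rot: [0.966, 0.26, -0.003, -0.005]
wrist_force: [-0.5, -0.4, 1.1]
grip_width: 0.222
grip_force: 60.0
[547.8 253.4  88.5] [-0.  0. -1.] [-0.5 -0.4  1.1]
top 647 ((547.760009765625, 252.14183044433594), 48.99697494506836) 113.51456253286545 expected top 113.91896742449018
side 903 ((545.463623046875, 251.52371215820312), 48.158267974853516) 114.97919868855764 expected top 113.91896742449018
```

Snapped: the force rose to 11 N, then dropped, and the flange top is at 114 mm, which is home. Now add steady push.

```bash

python3 -m handwheel '[[0,0,0.15,0,0,0,1.4],[0,0,0.3,0,0,0,1.4],[0,0,0.45,0,0,0,1.4],[0,0,0.6,0,0,0,1.4],[0,0,0.6,0,0,0,1.4],[0,0,0.6,0,0,0,1.4],[0,0,0.6,0,0,0,1.4],[0,0,0.6,0,0,0,1.4],[0,0,0.6,0,0,0,1.4],[0,0,0.6,0,0,0,1.4]]'
python3 -m handwheel '[[0,0,0,0,0,0,1.4],[0,0,0,0,0,0,1.4],[0,0,0,0,0,0,1.4],[0,0,0,0,0,0,1.4]]'
python3 q.py
```

```text
clock: 29.17
eef_pos: [548.1, 253.5, 88.4]
eef_rot: [0.966, 0.26, -0.001, -0.005]
wrist_force: [-7.7, -2.1, 18.0]
grip_width: 0.227
grip_force: 60.1
clock: 29.5
eef_pos: [548.1, 253.5, 88.4]
eef_rot: [0.966, 0.26, -0.001, -0.005]
wrist_force: [-8.1, -2.5, 17.0]
grip_width: 0.223
grip_force: 60.1
[548.1 253.5  88.4] [-0.  0. -1.] [-8.1 -2.5 17. ]
top 651 ((547.9049682617188, 250.14195251464844), 48.68059158325195) 113.52531580105865 expected top 113.75972838702329
side 923 ((546.3433837890625, 249.9792022705078), 49.3781852722168) 114.840002689717 expected top 113.75972838702329
```

```bash

python3 -m handwheel '[[0,0,0.05,0,0,0,1.4],[0,0,0.1,0,0,0,1.4],[0,0,0.1,0,0,0,1.4],[0,0,0.1,0,0,0,1.4],[0,0,0.1,0,0,0,1.4],[0,0,0.1,0,0,0,1.4],[0,0,0.1,0,0,0,1.4]]'
python3 -c "
from plant import arm
print(arm.finish_job())"
```

```text
clock: 30.18
eef_pos: [548.1, 253.5, 88.4]
eef_rot: [0.966, 0.26, -0.0, -0.005]
wrist_force: [-9.3, -2.4, 19.9]
grip_width: 0.225
grip_force: 60.1
the job is handed in; nothing more can be done
None
```

I handed the job in at 30.2 s, with no verdict returned: three balls seen in the canister (two rolled onto the bench, the sixth not located), scoop back in the tub, lid snapped home and held down at about 20 N.

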